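Set the angle gauge on the joist ridge and hold it

TASK

Push the grey tote with the joist offcut along the rollers until it is fully home against the end stop of the levelled bay, because angles are true only there. Then pick up the pendulum angle gauge by its black grip, lightly lightly rest the middle of its sole squarely across the ridge of the offcut, rock it there until the swinging pointer settles on the index tooth of the bezel, and finish holding it still in the gripper, with its sole touching the ridge, so that I can measure the gaps under its two ends for packing; leave the caliper, the gauge block and the V-block where they are.

Things in the scene. Friction and masses are not known exactly. Their poses are not given: they have to be found in the camera images.
- bay (a point): Middle of the bay's levelled steel plate, on its top, 39 mm above the bench. The bay is the right-hand end of a fixed roller feed. Axes: x across the feed, away from the robot; y along the feed, from the bay to the rollers; z up. The end stop's face is 75 mm from here towards -y, its top 66 mm above the bench.
- roller_lane: The whole roller feed, fixed to the bench: 450 mm long, 165 mm wide; origin on the bench under bay, same axes. Seven free rollers lie from y = 87 to 307 mm, their tops 40 mm above the bench. Two side rails, 137 mm apart inside, tops 52 mm above the bench.
- tote: Open grey plastic tote on the rollers: 130 mm wide (x), 150 mm long (y), 40 mm high, 0.9 kg with its load, 3 mm play to each rail. Origin: middle of its underside; y points away from the bay. It is home when its front (-y) wall touches the end stop: its origin is then at bay.
- push_face (a point): Middle of the tote's rear wall (the one farthest from the bay), where to push: on the outside of its rim, 78 mm from the tote's middle towards +y and 20 mm above its underside (60 mm above the bench). The rim is 6 mm high and stands 3 mm proud at the top of the wall. Axes as the tote's.
- ridge (a point): Middle of the ridge of the timber joist offcut screwed into the tote (72 mm along x, 96 mm along y). Its top is planed to two unequal slopes (33 degrees on the +y side, 24 on the -y side) that meet in a level ridge along x, 2.4 mm broad, 78 mm above the tote's underside (117 mm above the bench when home) and 8 mm from the tote's middle towards +y. Axes as the tote's.
- gauge_grip (a point): Middle of the black grip on top of the angle gauge, 118 mm above its sole, where to grasp. Grip: 14 mm thick (x), 34 mm wide (y), 97 to 134 mm above the sole; grasp it across x. Below it is the round case, 18 mm thick, 84 mm across. Axes: the dial looks to -x (towards the robot, roughly); y along the sole; z up. Gauge: 110 mm long, 22 mm thick, 0.3 kg.
- gauge_sole (a point): Middle of the flat sole (underside, 110 x 22 mm) of the angle gauge, which starts standing upright on the bench between the feed and the robot. Axes as for gauge_grip; z is square to the sole.
- pointer_tip (a point): Tip of the pendulum pointer, 30 mm below its pivot, which is in the middle of the dial, 54 mm above the sole. z runs from the tip to the pivot and is plumb when the pointer has settled.
- index_mark (a point): Tip of the small index tooth on the bezel ring of the dial, 31 mm from the pivot; z runs from the tooth to the pivot. The bezel was set beforehand and keeps its place.
- gauge_pointer (a joint): Angle of the pointer on the dial (rad). It hangs plumb, so settled it reads the gauge's lean: 0 upright, positive when the gauge leans over towards its own -y (to the right as one faces the dial; the +y end of the sole is the raised one). It swings 3 to 4 times a second and settles in about 1.5 s after a movement.
- gauge_index (a joint): Angle of the index tooth on the dial (rad), same sense: a settled pointer that reads this value stands at the tooth. Set between 0.12 and 0.30; stiff, not to be moved.
- caliper: Vernier caliper lying on the bench, 220 x 76 mm, origin under its middle; leave alone.
- gauge_block: Steel gauge block standing on the bench, 9 x 30 x 45 mm high, origin under its middle; leave alone.
- v_block: Small ground V-block, 44 x 40 x 32 mm high, origin under its middle; leave alone.
Not all that is in view belongs to the job. Of the things like the part that bears gauge_grip, leave any that is purple; of the rest the larger one is meant.

How it is judged:
By the outcome, as a careful person would: the job done as asked, in the order asked, and still so for the second after the job is handed in, while the arm keeps its last pose, push and grip.
It also fails if it takes over 58 s, if anything falls off the work surface, if the arm or the gripper's body presses on something with over 40 N, if the wrist force passes 120 N, or if a joint passes its speed limit or range.

ROBOT

A 7-joint arm with a two-finger parallel gripper is mounted at the origin on a cart in front of the work surface, level with it; the furniture and walls round the work are solid. World frame = base frame: x ahead of the robot, y to its left, z up, the work surface at z = 0. Lengths are in m, angles in degrees, forces in N, time in s.
With the tool pointing down it reaches from about 0.425 to 0.875 m from the base axis. Payload 4.7 kg.
Tool frame: the origin (TCP) lies at the very end of the fingers, on their centre line; the grasp point (between the pads) lies 19 mm behind it; z points along the fingers, x is the direction in which the jaws open and shut, and the axes are right-handed (so a half turn about z gives the same grasp; the last joint's range is limited). The gripper opens to 87 mm and grips with 3 to 60 N. Pads are 19 mm wide; open, the fingers measure 117 mm over their backs; the gripper's body (75 mm by 190 mm) begins 51 mm behind the grasp point.
Start: joints at [75.751, 18.392, -4.016, 83.108, 1.295, 78.541, -3.26], TCP at [0.169, -0.628, 0.223] pointing down, gripper open.
Joint ranges: [-163.93, 163.93], [-17.29, 119.83], [-79.2, 71.16], [3.27, 140.29], [-89.18, 269.18], [5.43, 117.66], [-154.24, 154.24]. Speed limits (degrees/s): [147.25, 147.25, 180, 180, 180, 180, 180].

INTERFACE

Orientations are given as [roll, pitch, yaw] about the fixed x, y, z axes, in that order (R = Rz(yaw) Ry(pitch) Rx(roll)).
In Python, from cell import sensors, vision, env gives the robot as it stands.
- The arm moves only by the shell command python3 -m inch 'ROWS' [OPENING] [FORCE]. ROWS is a JSON object of lists of equal length, an entry for each row: "dp": the shift along the tool's x, y, z in m, a list of three; "turn": the turn about the tool's z in degrees. A call has 1 to 8 rows; each row shifts and turns the commanded pose from where the row before left it, along the tool's axes as they then stand; what a row does not reach is not made up. A row lasts 1/8 s, in which the tool goes at most 62.5 mm and 10.7 degrees, less where a joint would pass 70% of its speed; a pose out of reach is approached as far as the arm can. A call is refused whole if a number of a shift passes 0.0625 or a number of a turn 10.7, either way. A call with a gripper value outside its range is refused whole. OPENING is the closure, from -1 (fully open) to 1 (shut), set as the call begins (- or left out, the last holds). The fingers move at their own pace and stop on an object; FORCE is the grip in N (left out, the last holds). Time passes only in rows, so rows that do not move let the fingers close. It gives the time, the measured TCP pose, the force and the opening at its end, in the units of the state.
- sensors.get_obs(): the state, without advancing time (a new reading comes with each control period).
- vision.read_camera(name): name is "scene" or "top" or "wrist"; returns the picture (384x512x3 uint8, blue, green, red); there is no depth.
- vision.get_calibration(name): a dict with "K" (3x3 intrinsics, pixels), "k1" (the pictures are not rectified: a ray, as slopes to the right and down, at radius r is drawn at 1 + k1 r^2 times it, then the intrinsics apply), "pose" (4x4, takes a point from camera to world coordinates). Camera axes: x right, y down, z forward; pixel columns grow to the right and rows downward; lengths in m; the calibration is good to about 2 mm. A picture is of the moment at which its call begins: read the wrist's pose just before it. get_calibration takes no time and is no camera call; for the wrist camera it gives the pose at the moment of the call.
- env.sign_off(): hands the job in, once; it reports no verdict.
The state is a dict: "time_s": time; "qpos": joint angles; "joint_velocities": joint speeds; "effort": joint torques, N m; "tool_pos": TCP position; "tool_rot": TCP orientation; "force": force on the tool from outside, world axes, zero at the start; "wrist_torque": the same for the moment, N m; "grip_width": finger opening in m.
Only numpy, scipy, OpenCV 4.12 (cv2) and the standard library are available. Lean on these libraries where they do the work, as an engineer would, in place of code of your own. Each camera call takes 0.05 s, during which the arm holds its last target.

## Working session

There is one attempt and no reset: what is moved stays moved. The work goes in short steps, Python scripts to look and compute and a shell command to move; the robot and the scene stay as the last step left them, time stands still between calls to the robot, and variables do not carry over. Pictures are saved under pics/ and viewed, and the job is handed in when it is done.

```bash
ls; mkdir -p pics
python3 - <<'E'
from cell import sensors, vision, env
import cv2, numpy as np
np.set_printoptions(precision=4,suppress=True)
print(sensors.get_obs())
for n in ["scene","top","wrist"]:
    c=vision.get_calibration(n); print(n,c)
    cv2.imwrite(f"pics/{n}0.png",vision.read_camera(n))
E
```

```text
pics
{'time_s': 0.0, 'qpos': array([75.7521, 18.441 , -4.0164, 83.1759,  1.2978, 78.5431, -3.2588]), 'joint_velocities': array([ 0.0566, -0.0524,  0.0174,  0.0093, -0.0544,  0.0327, -0.0218]), 'effort': array([ -0.0005, -49.1285,  -0.4044, -31.2526,  -0.064 ,   0.0438,
         0.0002]), 'tool_pos': array([ 0.1686, -0.6271,  0.2214]), 'tool_rot': array([179.9916,   0.1146, -74.9398]), 'force': array([-0.0438, -0.4871,  0.0717]), 'wrist_torque': array([-0.0011, -0.0668, -0.0011]), 'grip_width': 0.08745994022207736}
scene {'K': array([[459.1535,   0.    , 256.6441],
       [  0.    , 459.1535, 195.5422],
       [  0.    ,   0.    ,   1.    ]]), 'k1': -0.16085864505777056, 'pose': array([[ 0.6247, -0.3107,  0.7164, -0.2592],
       [-0.7809, -0.2565,  0.5696, -0.836 ],
       [ 0.0068, -0.9153, -0.4028,  0.5456],
       [ 0.    ,  0.    ,  0.    ,  1.    ]])}
top {'K': array([[440.2752,   0.    , 251.151 ],
       [  0.    , 440.2752, 186.3611],
       [  0.    ,   0.    ,   1.    ]]), 'k1': 0.03131131064859526, 'pose': array([[-0.0189, -0.9819,  0.1884,  0.3113],
       [-0.9998,  0.0186, -0.0032, -0.2295],
       [-0.0003, -0.1884, -0.9821,  1.1378],
       [ 0.    ,  0.    ,  0.    ,  1.    ]])}
wrist {'K': array([[308.47  ,   0.    , 258.1743],
       [  0.    , 308.47  , 187.0982],
       [  0.    ,   0.    ,   1.    ]]), 'k1': -0.06326735148093877, 'pose': array([[ 0.2594, -0.9334, -0.2481,  0.2365],
       [-0.9658, -0.251 , -0.0654, -0.6087],
       [-0.0012,  0.2566, -0.9665,  0.3849],
       [ 0.    ,  0.    ,  0.    ,  1.    ]])}
```

View pics/scene0.png

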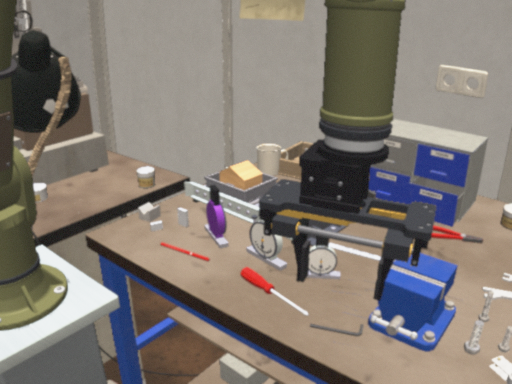

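View pics/top0.png

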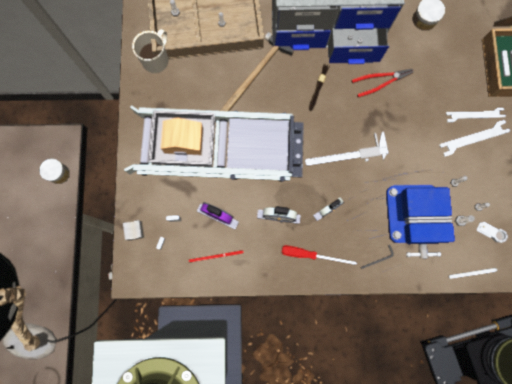

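View pics/wrist0.png

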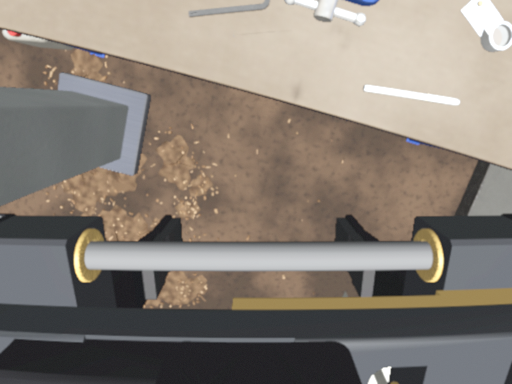

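```bash
cat > h.py <<'E'
from cell import sensors, vision, env
import cv2, numpy as np
np.set_printoptions(precision=4,suppress=True)
def ray(n,uv,c=None):
    c=c or vision.get_calibration(n); K=c["K"]
    d=np.array([(uv[0]-K[0,2])/K[0,0],(uv[1]-K[1,2])/K[1,1]]); s=d.copy()
    for _ in range(20): s=d/(1+c["k1"]*(s@s))
    P=np.array(c["pose"]); return P[:3,3],P[:3,:3]@np.array([s[0],s[1],1])
def plane(n,uv,z,c=None):
    o,d=ray(n,uv,c); return o+d*(z-o[2])/d[2]
def proj(n,p,c=None):
    c=c or vision.get_calibration(n);P=np.array(c["pose"])
    q=P[:3,:3].T@(np.array(p)-P[:3,3]); s=q[:2]/q[2]; s=s*(1+c["k1"]*(s@s))
    return s*np.array([c["K"][0,0],c["K"][1,1]])+c["K"][:2,2]
def cross(rays):
    A=np.zeros((3,3));b=np.zeros(3)
    for o,d in rays:
        d=d/np.linalg.norm(d);M=np.eye(3)-np.outer(d,d);A+=M;b+=M@o
    return np.linalg.solve(A,b)
def crop(src,x0,y0,x1,y1,f,out):
    im=cv2.imread(src) if isinstance(src,str) else src
    cv2.imwrite(out,cv2.resize(im[y0:y1,x0:x1],None,fx=f,fy=f,interpolation=cv2.INTER_CUBIC))
E
python3 - <<'E'
from h import *
crop("pics/top0.png",120,95,350,245,3,"pics/c1.png")
crop("pics/scene0.png",140,140,340,290,4,"pics/c2.png")
E
```

```text
(no output)
```

View pics/c1.png

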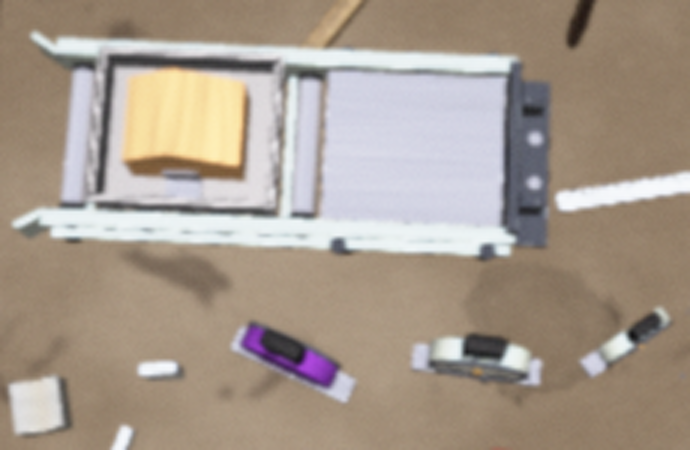

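View pics/c2.png

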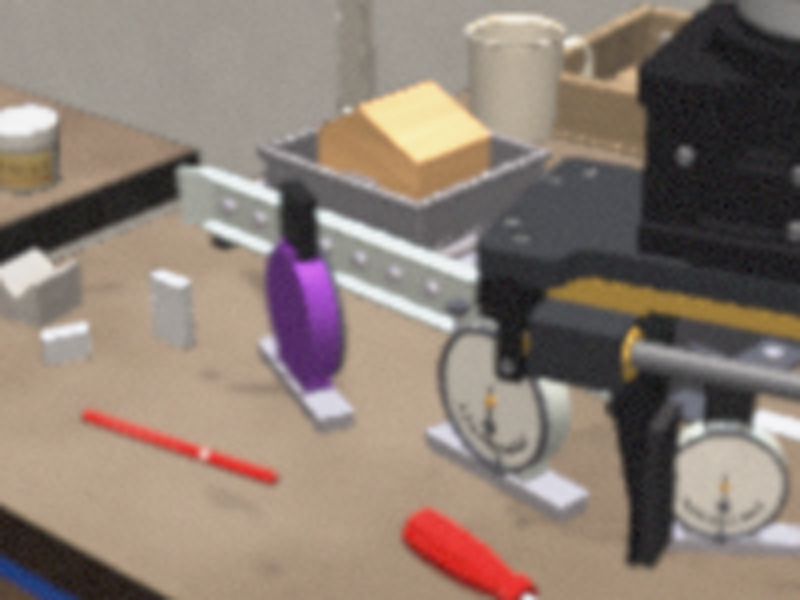

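Run:
```python
from h import *
crop("pics/top0.png",215,100,315,190,8,"pics/c3.png")
crop("pics/top0.png",125,100,225,190,8,"pics/c4.png")
crop("pics/top0.png",245,190,345,240,8,"pics/c5.png")
```

```text
(no output)
```

View pics/c3.png

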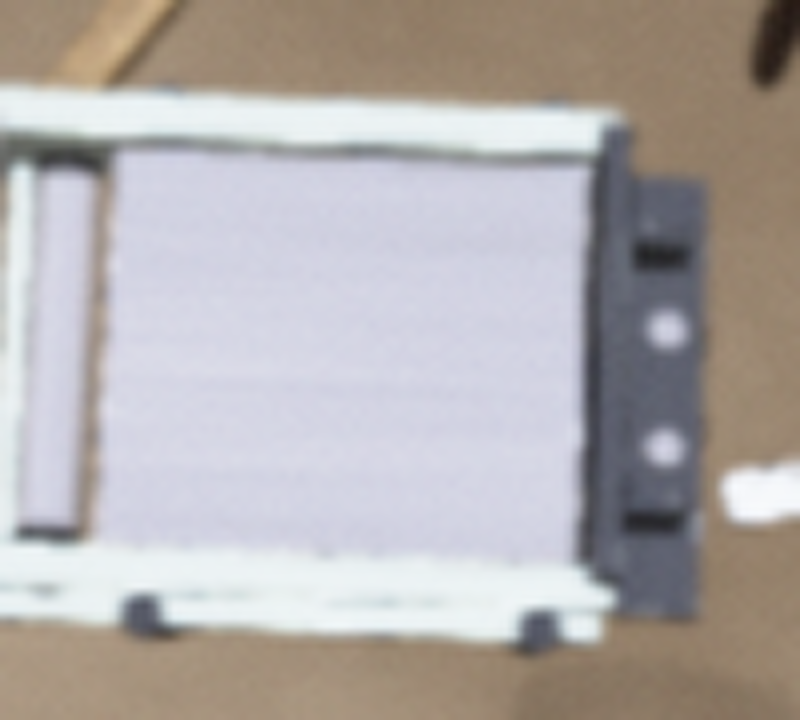

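View pics/c4.png

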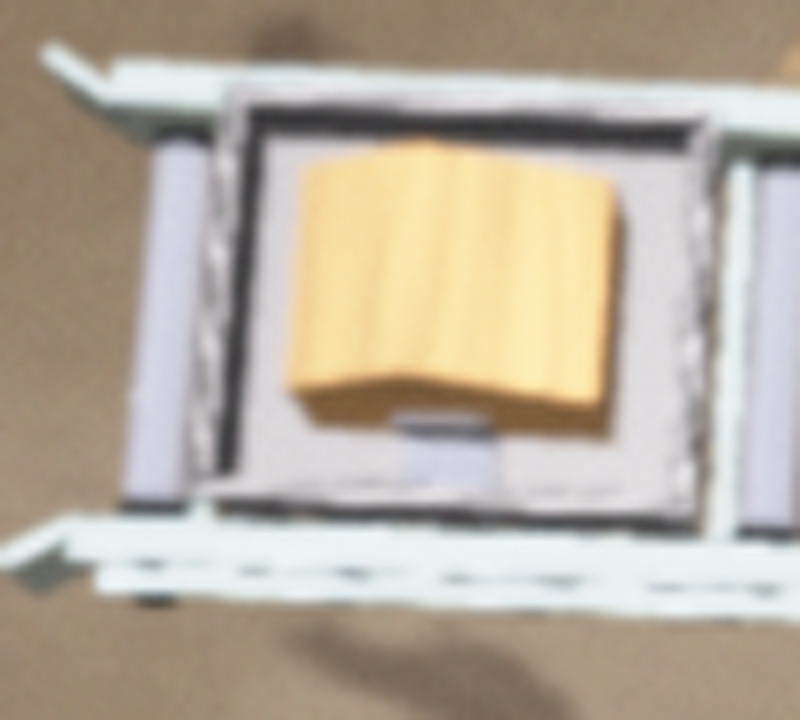

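View pics/c5.png

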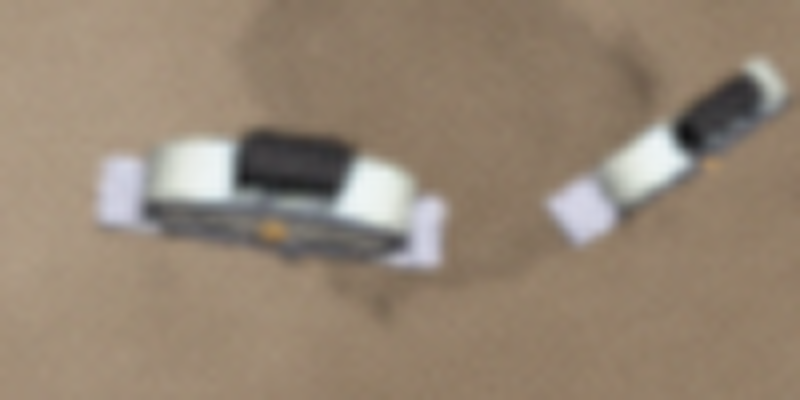

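Run:
```python
from h import *
def px(c,x0,y0,f=8): return ((c[0]+.5)/f-.5+x0,(c[1]+.5)/f-.5+y0)
A=lambda c,z:plane("top",px(c,215,100),z)
B=lambda c,z:plane("top",px(c,125,100),z)
G=lambda c,z:plane("top",px(c,245,190),z)
print("plate corners far stop",A((592,165),.039),"near",A((580,555),.039))
print("plate left far",A((115,150),.039),A((100,540),.039))
print("far rail outer", A((0,88),.052),A((600,108),.052)," near rail inner",A((0,545),.052),A((580,568),.052))
print("far rail left", B((110,60),.052),"near inner left",B((75,515),.052))
t=[B(c,.080) for c in [(232,85),(720,120),(190,495),(693,518)]]
print("tote",*t,np.mean(t,0))
r=[B(c,.118) for c in [(430,140),(400,375)]]; print("ridge",*r,np.mean(r,0))
g=[G(c,.134) for c in [(250,130),(355,145),(238,180),(345,197)]];print("grip",*g,np.mean(g,0))
s=[G(c,.005) for c in [(103,155),(97,230),(447,198),(440,268)]];print("sole ends",*s,np.mean(s,0))
```

```text
plate corners far stop [ 0.6963 -0.3342  0.039 ] near [ 0.5657 -0.3259  0.039 ]
plate left far [ 0.7044 -0.1784  0.039 ] [ 0.5736 -0.1724  0.039 ]
far rail outer [ 0.7215 -0.142   0.052 ] [ 0.711  -0.3362  0.052 ]  near rail inner [ 0.5694 -0.1414  0.052 ] [ 0.5585 -0.3246  0.052 ]
far rail left [0.7344 0.0555 0.052 ] near inner left [0.5829 0.0624 0.052 ]
tote [0.7146 0.0096 0.08  ] [ 0.7003 -0.1442  0.08  ] [0.5816 0.0197 0.08  ] [ 0.5715 -0.1354  0.08  ] [ 0.642  -0.0626  0.08  ]
ridge [ 0.6815 -0.0593  0.118 ] [ 0.6078 -0.0511  0.118 ] [ 0.6447 -0.0552  0.118 ]
grip [ 0.4572 -0.2887  0.134 ] [ 0.4523 -0.3187  0.134 ] [ 0.4428 -0.2848  0.134 ] [ 0.4373 -0.3153  0.134 ] [ 0.4474 -0.3019  0.134 ]
sole ends [ 0.4686 -0.2484  0.005 ] [ 0.4443 -0.2459  0.005 ] [ 0.4525 -0.3593  0.005 ] [ 0.4299 -0.3561  0.005 ] [ 0.4488 -0.3025  0.005 ]
```

The gauge candidates in the top view are:
- **Purple gauge** at (217,215): leave.
- **White gauge** at (279,214): sole about 110 mm.
- **White gauge** at (328,208): visibly smaller, about 85 mm.

By the description I choose the one at (279,214), and the crop confirms it is white, larger and has a black grip. The tote sits at (182,137) and the stop is on the right at about (289,145).

```bash
cat >> h.py <<'E'
def plan(target,yaw,n,tpr=10.2,start=None):
    """print rows (tool axes) from the present pose to target, yaw, in n rows"""
    o=sensors.get_obs(); p=np.array(o["tool_pos"]); y=o["tool_rot"][2]
    if start is not None: p=np.array(start[:3]); y=start[3]
    d=(np.array(target)-p)/n; tot=-((yaw-y+180)%360-180)
    print("now",p,y,"step",d,"turn total (tool z)",tot)
    k=int(np.ceil(abs(tot)/tpr)); t=tot/k if k else 0; rows=[];tr=[]
    for i in range(n):
        a=np.radians(y); X=np.array([np.cos(a),np.sin(a),0]);Y=np.array([np.sin(a),-np.cos(a),0])
        rows.append([round(float(d@X),4),round(float(d@Y),4),round(float(-d[2]),4)])
        tt=t if i<k else 0; tr.append(round(float(tt),2)); y-=tt
    print(rows);print(tr)
E
python3 -c "
from h import *
plan([.652,.06,.2],-3.6,16)"
```

```text
now [ 0.1687 -0.6273  0.2217] -74.941532711594 step [ 0.0302  0.043  -0.0014] turn total (tool z) -71.341532711594
[[-0.0336, -0.0403, 0.0014], [-0.026, -0.0456, 0.0014], [-0.0175, -0.0495, 0.0014], [-0.0084, -0.0518, 0.0014], [0.0009, -0.0525, 0.0014], [0.0101, -0.0515, 0.0014], [0.0191, -0.0489, 0.0014], [0.0274, -0.0448, 0.0014], [0.0274, -0.0448, 0.0014], [0.0274, -0.0448, 0.0014], [0.0274, -0.0448, 0.0014], [0.0274, -0.0448, 0.0014], [0.0274, -0.0448, 0.0014], [0.0274, -0.0448, 0.0014], [0.0274, -0.0448, 0.0014], [0.0274, -0.0448, 0.0014]]
[-10.19, -10.19, -10.19, -10.19, -10.19, -10.19, -10.19, 0.0, 0.0, 0.0, 0.0, 0.0, 0.0, 0.0, 0.0, 0.0]
```

```bash
python3 -m inch '{"dp":[[-0.034,-0.040,0],[-0.026,-0.046,0],[-0.0175,-0.0495,0],[-0.0085,-0.052,0],[0.001,-0.0525,0],[0.010,-0.0515,0],[0.019,-0.049,0],[0.0275,-0.045,0]],"turn":[-10.2,-10.2,-10.2,-10.2,-10.2,-10.2,-10.2,0]}'; python3 -c "
from h import *
plan([.652,.06,.2],-3.6,8)"
```

```text
time_s: 1.15
tool_pos: [0.4108, -0.2815, 0.2225]
tool_rot: [180.0, 0.0, -3.5]
force: [1.0, 0.1, 0.3]
grip_width: 0.0871
now [ 0.4108 -0.2815  0.2225] -3.472567398083171 step [ 0.0301  0.0427 -0.0028] turn total (tool z) 0.12743260191683703
[[0.0275, -0.0444, 0.0028], [0.0274, -0.0445, 0.0028], [0.0274, -0.0445, 0.0028], [0.0274, -0.0445, 0.0028], [0.0274, -0.0445, 0.0028], [0.0274, -0.0445, 0.0028], [0.0274, -0.0445, 0.0028], [0.0274, -0.0445, 0.0028]]
[0.13, 0.0, 0.0, 0.0, 0.0, 0.0, 0.0, 0.0]
```

```bash
python3 -m inch '{"dp":[[0.0275,-0.0445,0.003],[0.0275,-0.0445,0.003],[0.0275,-0.0445,0.003],[0.0275,-0.0445,0.003],[0.0275,-0.0445,0.003],[0.0275,-0.0445,0.003],[0.0275,-0.0445,0.003],[0.0275,-0.0445,0.001]],"turn":[0,0,0,0,0,0,0,0]}'
python3 - <<'E'
from h import *
c=vision.get_calibration("wrist");w=vision.read_camera("wrist");s=vision.read_camera("scene")
cv2.imwrite("pics/w1.png",w);cv2.imwrite("pics/s1.png",s);crop(s,140,140,360,300,3.5,"pics/s1c.png")
E
```

```text
time_s: 2.15
tool_pos: [0.6525, 0.0595, 0.1999]
tool_rot: [180.0, 0.0, -3.6]
force: [1.0, -0.8, 0.6]
grip_width: 0.0867
```

View pics/w1.png

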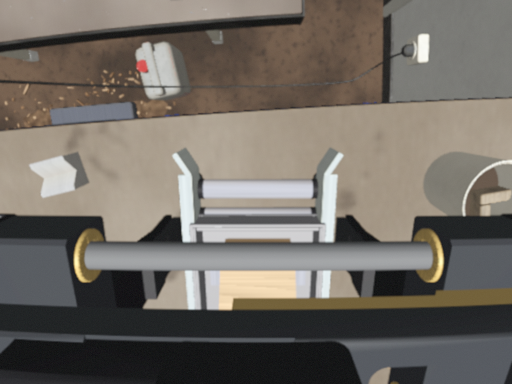

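View pics/s1c.png

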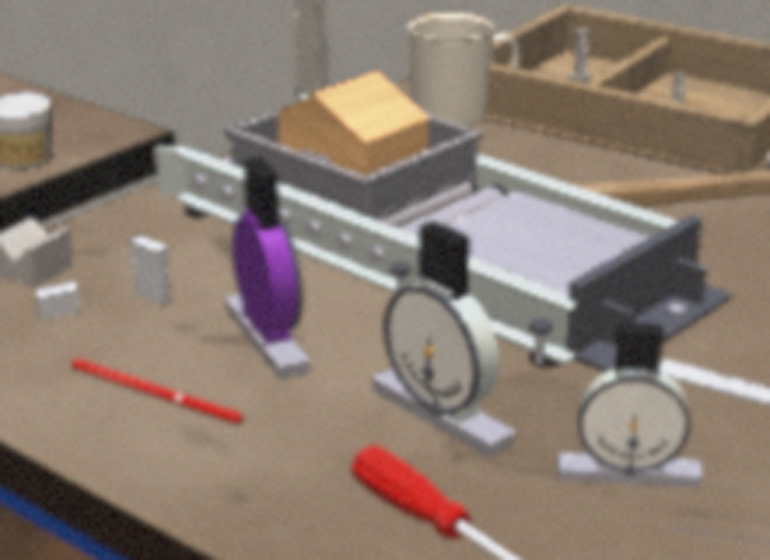

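```bash
python3 - <<'E'
from h import *
print("mug",plane("top",(150,62),.0),plane("top",(150,66),.09),plane("wrist",(425,185),.0),plane("wrist",(465,205),.09))
for u in [(195,226),(257,225.5),(322,226)]: print("rim rear",plane("wrist",u,.08), proj("wrist",plane("wrist",u,.08)))
E
python3 -c "
from h import *
crop('pics/w1.png',170,140,350,330,4,'pics/w1c.png')"
```

```text
mug [0.8856 0.0403 0.    ] [0.8292 0.0187 0.09  ] [0.8571 0.0337 0.    ] [0.8491 0.0371 0.09  ]
rim rear [0.588  0.0265 0.08  ] [195. 226.]
rim rear [0.649  0.0239 0.08  ] [257.  225.5]
rim rear [0.7128 0.0199 0.08  ] [322. 226.]
```

View pics/w1c.png

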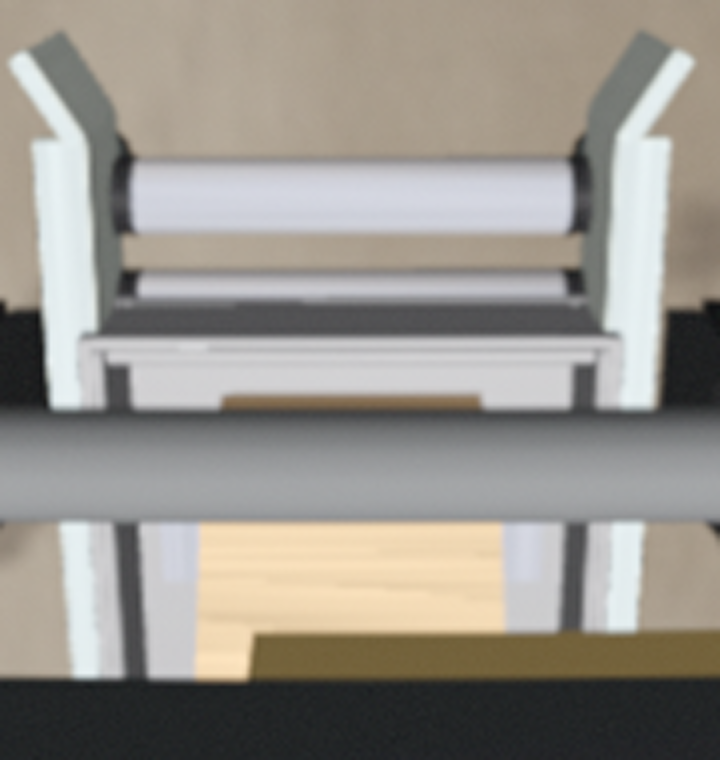

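```bash
python3 -m inch '{"dp":[[0,0,0.046],[0,0,0.046],[0,0,0.044],[0,0,0],[0,0.012,0],[0,0.008,0],[0,0.008,0],[0,0.008,0]],"turn":[0,0,0,0,0,0,0,0]}'
python3 -m inch '{"dp":[[0,0.012,0],[0,0.015,0],[0,0.015,0],[0,0.015,0],[0,0.015,0],[0,0.015,0],[0,0.015,0],[0,0.015,0]],"turn":[0,0,0,0,0,0,0,0]}'
```

```text
time_s: 3.25
tool_pos: [0.6504, 0.0228, 0.0658]
tool_rot: [-179.9, -0.1, -3.5]
force: [0.3, 2.1, 1.3]
grip_width: 0.0871
time_s: 4.25
tool_pos: [0.6418, -0.0945, 0.064]
tool_rot: [-180.0, 0.1, -3.5]
force: [1.1, 2.6, -0.8]
grip_width: 0.0869
```

```bash
python3 -m inch '{"dp":[[0,0.010,0],[0,0.008,0],[0,0.007,0],[0,0.006,0],[0,0.006,0],[0,0.006,0],[0,0.005,0],[0,0.005,0]],"turn":[0,0,0,0,0,0,0,0]}'
python3 - <<'E'
from h import *
crop(vision.read_camera("top"),125,95,325,190,4,"pics/t2.png")
E
```

```text
time_s: 5.25
tool_pos: [0.639, -0.1472, 0.0645]
tool_rot: [180.0, 0.0, -3.5]
force: [-0.4, 2.9, -3.4]
grip_width: 0.0873
```

View pics/t2.png

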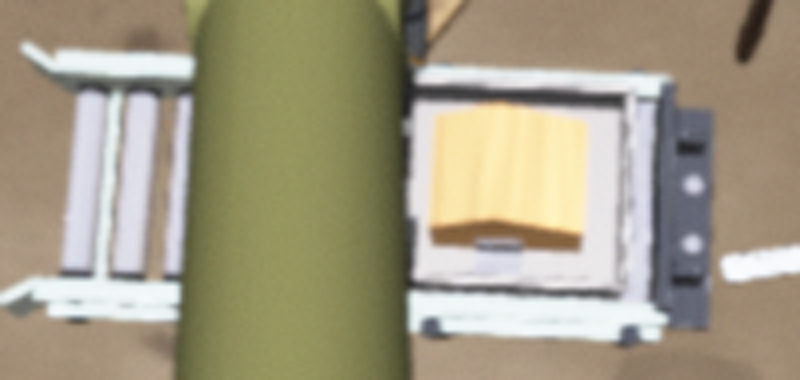

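```bash
python3 -m inch '{"dp":[[0,0.003,0],[0,0.003,0],[0,0.003,0],[0,0.003,0],[0,0.002,0],[0,0.002,0]],"turn":[0,0,0,0,0,0]}'
python3 -m inch '{"dp":[[0,0.002,0],[0,0.002,0]],"turn":[0,0]}'
```

```text
time_s: 6.05
tool_pos: [0.6382, -0.1628, 0.0646]
tool_rot: [-180.0, -0.0, -3.5]
force: [0.6, 4.6, -1.2]
grip_width: 0.0872
time_s: 6.3
tool_pos: [0.6379, -0.1669, 0.0647]
tool_rot: [180.0, -0.0, -3.5]
force: [0.2, 4.9, -0.6]
grip_width: 0.0869
```

```bash
python3 -m inch '{"dp":[[0,0.0015,0],[0,0.0015,0]],"turn":[0,0]}'
python3 -m inch '{"dp":[[0,0.0015,0],[0,0.0015,0]],"turn":[0,0]}'
python3 - <<'E'
from h import *
crop(vision.read_camera("top"),215,100,315,190,8,"pics/t3.png")
E
```

```text
time_s: 6.55
tool_pos: [0.6378, -0.167, 0.0647]
tool_rot: [-179.8, 0.0, -3.5]
force: [-0.4, 10.5, -1.0]
grip_width: 0.087
time_s: 6.8
tool_pos: [0.6377, -0.1671, 0.0647]
tool_rot: [-179.6, 0.0, -3.4]
force: [-0.3, 13.9, -0.2]
grip_width: 0.0872
```

View pics/t3.png

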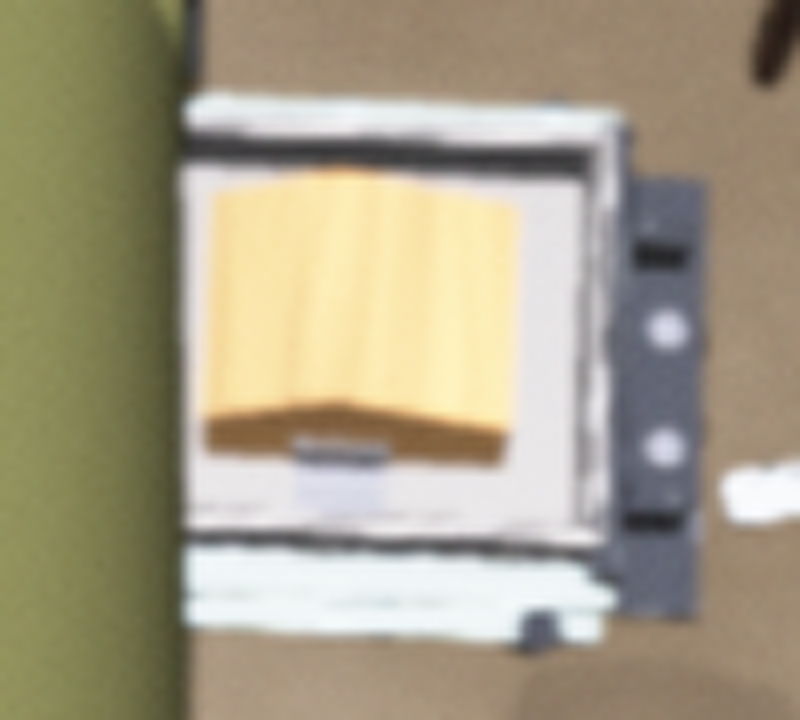

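```bash
python3 -m inch '{"dp":[[0,-0.004,0],[0,-0.006,0],[0,-0.015,0],[0,-0.010,-0.03],[0,0,-0.06],[0,0,-0.06]],"turn":[0,0,0,0,0,0]}'
python3 - <<'E'
from h import *
def px(c,x0,y0,f=8): return ((c[0]+.5)/f-.5+x0,(c[1]+.5)/f-.5+y0)
A=lambda c,z:plane("top",px(c,215,100),z)
print("ridge",A((342,168),.117),A((338,403),.117))
plan([.447,-.302,.20],-8,8)
E
```

```text
time_s: 7.6
tool_pos: [0.6394, -0.1382, 0.2162]
tool_rot: [179.9, 0.0, -3.6]
force: [1.0, -1.1, -0.4]
grip_width: 0.0868
ridge [ 0.6695 -0.2509  0.117 ] [ 0.5958 -0.2481  0.117 ]
now [ 0.6394 -0.1382  0.2162] -3.5574532265547774 step [-0.024  -0.0205 -0.002 ] turn total (tool z) 4.44254677344523
[[-0.0227, 0.0219, 0.002], [-0.021, 0.0236, 0.002], [-0.021, 0.0236, 0.002], [-0.021, 0.0236, 0.002], [-0.021, 0.0236, 0.002], [-0.021, 0.0236, 0.002], [-0.021, 0.0236, 0.002], [-0.021, 0.0236, 0.002]]
[4.44, 0.0, 0.0, 0.0, 0.0, 0.0, 0.0, 0.0]
```

```bash
python3 -m inch '{"dp":[[-0.023,0.022,0.002],[-0.021,0.0235,0.002],[-0.021,0.0235,0.002],[-0.021,0.0235,0.002],[-0.021,0.0235,0.002],[-0.021,0.0235,0.002],[-0.021,0.0235,0.002],[-0.021,0.0235,0.002]],"turn":[4.4,0,0,0,0,0,0,0]}'
python3 - <<'E'
from h import *
c=vision.get_calibration("wrist");print(c["pose"])
cv2.imwrite("pics/w4.png",vision.read_camera("wrist"))
t=vision.read_camera("top");cv2.imwrite("pics/t4.png",t);crop(t,125,95,325,240,4,"pics/t4c.png")
E
```

```text
time_s: 8.6
tool_pos: [0.4461, -0.3021, 0.199]
tool_rot: [179.9, -0.0, -8.0]
force: [-0.5, 1.0, -0.2]
grip_width: 0.0868
[[ 0.9903 -0.1344 -0.0359  0.4561]
 [-0.1391 -0.9566 -0.256  -0.232 ]
 [ 0.      0.2585 -0.966   0.3622]
 [ 0.      0.      0.      1.    ]]
```

View pics/w4.png

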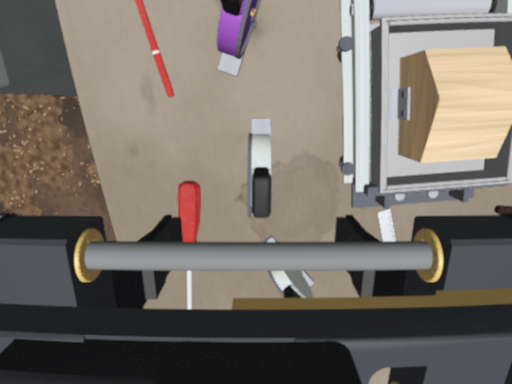

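View pics/t4c.png

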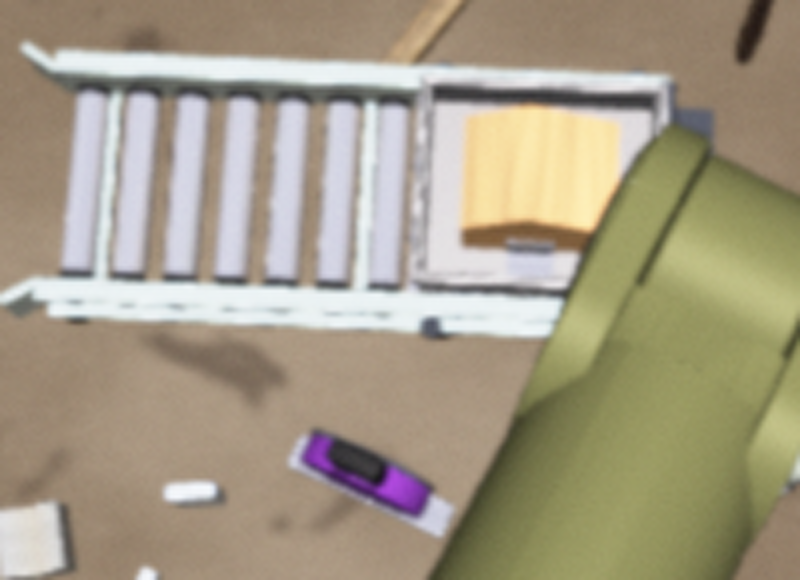

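Run:
```python
from h import *
crop("pics/w4.png",225,110,305,225,6,"pics/w4a.png")
crop("pics/w4.png",340,10,512,210,4,"pics/w4b.png")
```

```text
(no output)
```

View pics/w4a.png

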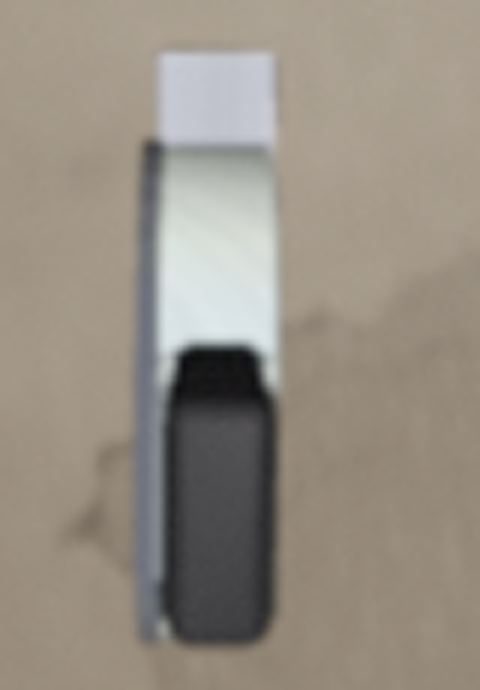

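View pics/w4b.png

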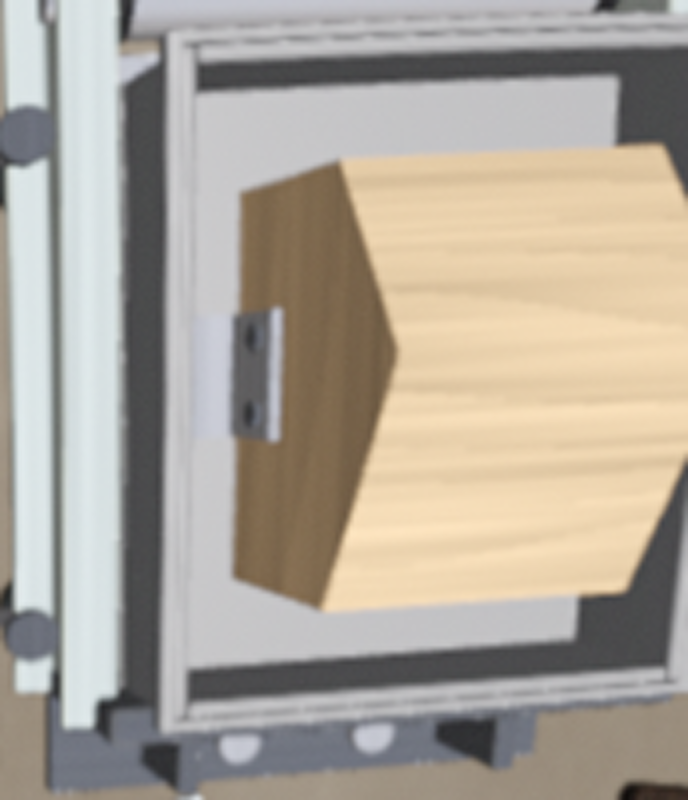

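Run:
```python
from h import *
def px(c,x0,y0,f): return ((c[0]+.5)/f-.5+x0,(c[1]+.5)/f-.5+y0)
W=lambda c,z:plane("wrist",px(c,225,110,6),z)
print("grip top ends",W((221,395),.134),W((221,640),.134),"mid",W((221,518),.134))
print("sole +y end",W((217,52),.008), "sides",W((168,518),.134),W((274,518),.134))
R=lambda c,z:plane("wrist",px(c,340,10,4),z)
print("ridge near end",R((398,350),.117),"tote rim corners",R((165,32),.079),R((162,728),.079))
```

```text
grip top ends [ 0.4488 -0.2865  0.134 ] [ 0.4441 -0.319   0.134 ] mid [ 0.4465 -0.3026  0.134 ]
sole +y end [ 0.4543 -0.2499  0.008 ] sides [ 0.4398 -0.3016  0.134 ] [ 0.4532 -0.3035  0.134 ]
ridge near end [ 0.5949 -0.2482  0.117 ] tote rim corners [ 0.5675 -0.1775  0.079 ] [ 0.5582 -0.3313  0.079 ]
```

```bash
python3 -m inch '{"dp":[[0,0.001,0.04],[0,0,0.04],[0,0,0.018],[0,0,0]],"turn":[0,0,0,0]}'
python3 -m inch '{"dp":[[0,0,0],[0,0,0],[0,0,0],[0,0,0],[0,0,0],[0,0,0]],"turn":[0,0,0,0,0,0]}' 1 25
python3 -c "
from h import *
cv2.imwrite('pics/s5.png',vision.read_camera('scene'));crop('pics/s5.png',180,120,360,280,4,'pics/s5c.png')"
```

```text
time_s: 9.2
tool_pos: [0.4467, -0.3013, 0.0999]
tool_rot: [-179.9, 0.1, -7.9]
force: [-0.7, 0.4, 1.7]
grip_width: 0.0867
time_s: 9.95
tool_pos: [0.4468, -0.3021, 0.1005]
tool_rot: [180.0, 0.0, -7.9]
force: [-0.4, -0.3, -0.8]
grip_width: 0.035
```

View pics/s5c.png

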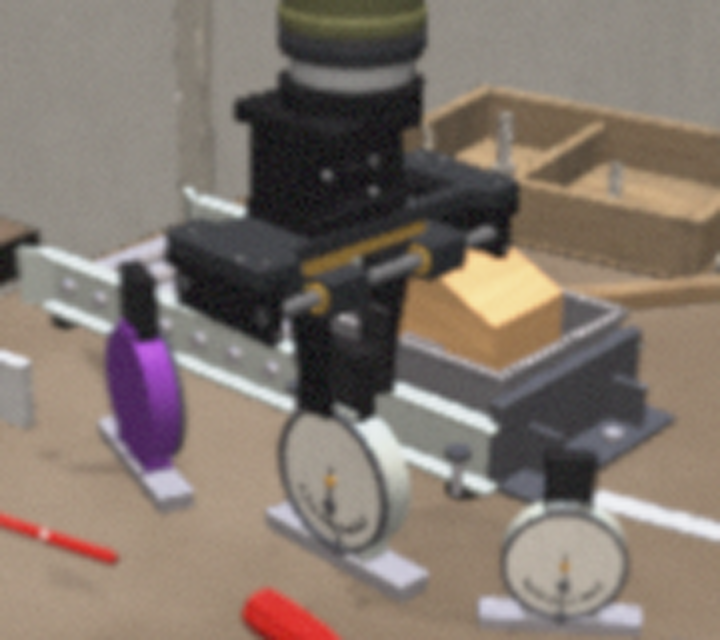

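Fingers straddle the right gauge, still closing (35 mm). The tote is home against the stop in this view.

```bash
python3 -m inch '{"dp":[[0,0,0],[0,0,0],[0,0,0],[0,0,0]],"turn":[0,0,0,0]}'
python3 -m inch '{"dp":[[0,0,0],[0,0,0]],"turn":[0,0]}'
```

```text
time_s: 10.5
tool_pos: [0.4468, -0.3021, 0.1005]
tool_rot: [180.0, 0.0, -7.9]
force: [0.5, -0.4, 0.1]
grip_width: 0.0141
time_s: 10.75
tool_pos: [0.4468, -0.302, 0.1005]
tool_rot: [180.0, 0.0, -7.9]
force: [-0.8, 0.4, 0.7]
grip_width: 0.0134
```

```bash
python3 -m inch '{"dp":[[0,0,-0.02],[0,0,-0.05],[0,0,-0.05],[0,0,-0.035],[0,0,0]],"turn":[0,0,0,0,0]}'
python3 -c "
from h import *
plan([.632,-.2485,.2555],-3.5,6)"
```

```text
time_s: 11.38
tool_pos: [0.4481, -0.3027, 0.2579]
tool_rot: [179.8, -0.2, -7.9]
force: [0.0, 0.5, -4.1]
grip_width: 0.0139
now [ 0.4481 -0.3027  0.2579] -7.94064482130777 step [ 0.0306  0.009  -0.0004] turn total (tool z) -4.440644821307757
[[0.0291, -0.0132, 0.0004], [0.03, -0.0109, 0.0004], [0.03, -0.0109, 0.0004], [0.03, -0.0109, 0.0004], [0.03, -0.0109, 0.0004], [0.03, -0.0109, 0.0004]]
[-4.44, 0.0, 0.0, 0.0, 0.0, 0.0]
```

```bash
python3 -m inch '{"dp":[[0.012,-0.006,0],[0.024,-0.009,0],[0.030,-0.011,0],[0.036,-0.013,0],[0.036,-0.013,0],[0.026,-0.009,0],[0.012,-0.004,0],[0.004,-0.002,0]],"turn":[-4.4,0,0,0,0,0,0,0]}'
python3 -m inch '{"dp":[[0,0,0],[0,0,0]],"turn":[0,0]}'
python3 - <<'E'
from h import *
print(vision.get_calibration("wrist")["pose"])
t=vision.read_camera("top");s=vision.read_camera("scene");w=vision.read_camera("wrist")
cv2.imwrite("pics/t6.png",t);cv2.imwrite("pics/s6.png",s);cv2.imwrite("pics/w6.png",w)
crop(s,220,60,400,210,4,"pics/s6c.png")
plan([.632,-.2485,.2555],-3.5,1)
E
```

```text
time_s: 12.38
tool_pos: [0.6305, -0.247, 0.2536]
tool_rot: [-180.0, 0.2, -3.5]
force: [0.5, -0.5, -4.2]
grip_width: 0.0139
time_s: 12.62
tool_pos: [0.6301, -0.2482, 0.2557]
tool_rot: [179.9, 0.0, -3.6]
force: [-0.8, 0.1, -3.6]
grip_width: 0.014
[[ 0.998  -0.0612 -0.0172  0.635 ]
 [-0.0636 -0.9643 -0.257  -0.1778]
 [-0.0008  0.2576 -0.9662  0.419 ]
 [ 0.      0.      0.      1.    ]]
now [ 0.6305 -0.248   0.2559] -3.601423532178051 step [ 0.0015 -0.0005 -0.0004] turn total (tool z) -0.10142353217804612
[[0.0015, 0.0004, 0.0004]]
[-0.1]
```

View pics/s6c.png

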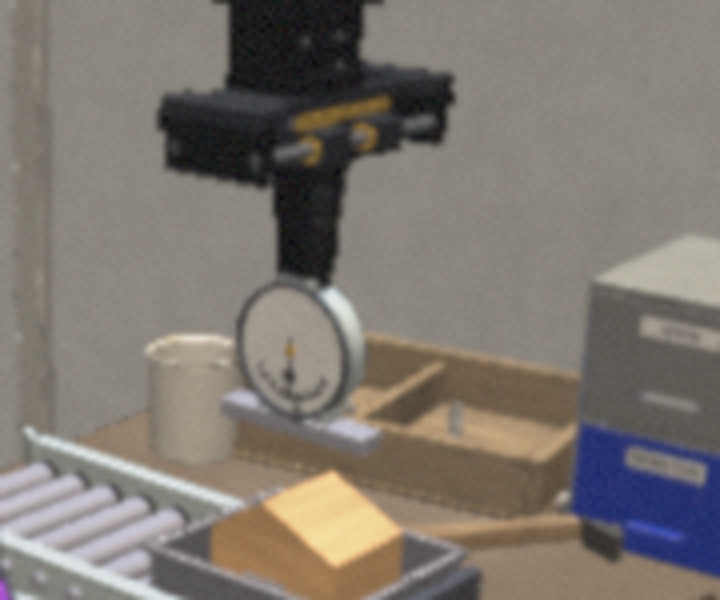

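View pics/w6.png

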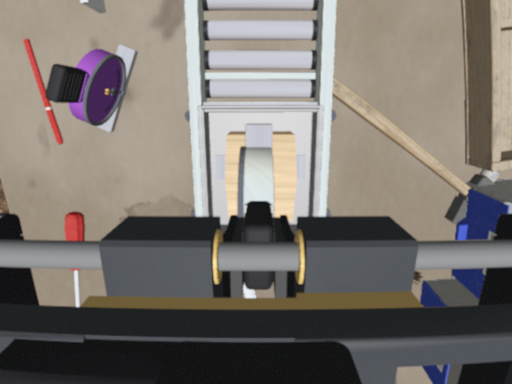

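View pics/t6.png

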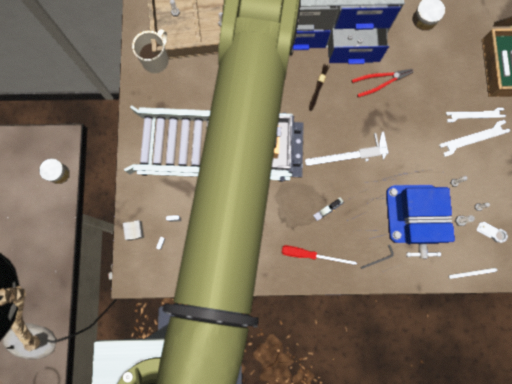

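Run:
```python
from h import *
f=[vision.read_camera("scene").astype(float) for _ in range(6)]
a=np.mean(f,0);np.save("pics/s7.npy",a);a=np.clip(a,0,255).astype(np.uint8);cv2.imwrite("pics/s7.png",a)
crop(a,272,122,322,176,12,"pics/s7c.png")
print(sensors.get_obs()["tool_pos"],sensors.get_obs()["time_s"])
```

```text
[ 0.631  -0.2473  0.2556] 13.075
```

View pics/s7c.png

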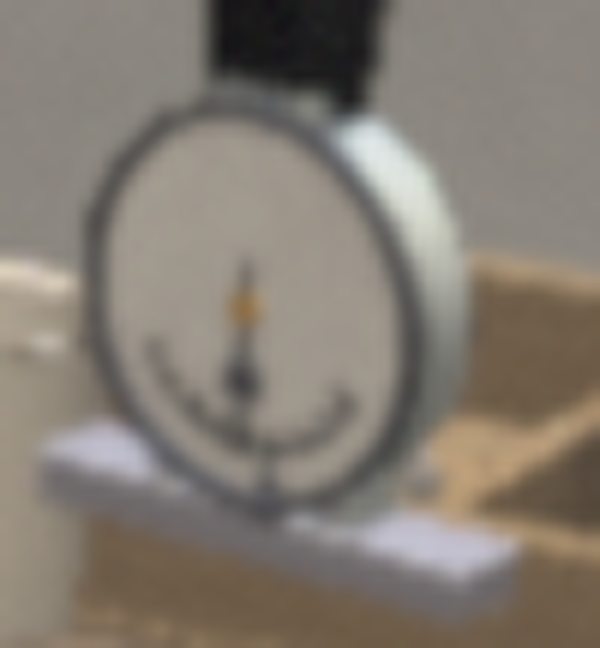

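```bash
cat >> h.py <<'E'
def dialangle(pp,pt,yaw=-3.5,zoff=.054,ctr=None,name="scene"):
    """pp pivot pixel, pt mark pixel -> angle on world-vertical dial plane (rad, + to gauge -y) and radius"""
    o,d=ray(name,pp); a=np.radians(yaw); n=np.array([np.cos(a),np.sin(a),0]); Yg=np.array([-np.sin(a),np.cos(a),0])
    c=np.array(ctr)-.011*n           # a point of the dial plane
    P=o+d*(((c-o)@n)/(d@n)); o,e=ray(name,pt); T=o+e*(((c-o)@n)/(e@n)); v=T-P
    return np.arctan2(-(v@Yg),-v[2]),np.linalg.norm(v),P
E
python3 - <<'E'
from h import *
a=np.load("pics/s7.npy");g=a.mean(2)
def px(c,x0,y0,f): return ((c[0]+.5)/f-.5+x0,(c[1]+.5)/f-.5+y0)
p=px((245,308),272,122,12)
for q in [(240,378),(239,440),(266,462),(267,480),(268,510)]:
    print(q,dialangle(p,px(q,272,122,12),ctr=[.631,-.248,.2]))
ang=cv2.resize(a[122:176,272:322].astype(np.uint8),None,fx=14,fy=14,interpolation=cv2.INTER_LANCZOS4)
ang=ang[250:640,80:520]; ang=cv2.convertScaleAbs(ang,alpha=1.6,beta=-70)
cv2.imwrite("pics/s7d.png",ang)
E
```

```text
(240, 378) (np.float64(-0.04081285442179441), np.float64(0.014947259768691878), array([ 0.6202, -0.2443,  0.2085]))
(239, 440) (np.float64(-0.009857508472027763), np.float64(0.02808412905642432), array([ 0.6202, -0.2443,  0.2085]))
(266, 462) (np.float64(0.21514983688380634), np.float64(0.031825276148388704), array([ 0.6202, -0.2443,  0.2085]))
(267, 480) (np.float64(0.20456089851520667), np.float64(0.03558341007380681), array([ 0.6202, -0.2443,  0.2085]))
(268, 510) (np.float64(0.1869790620015397), np.float64(0.04188003811848362), array([ 0.6202, -0.2443,  0.2085]))
```

View pics/s7d.png

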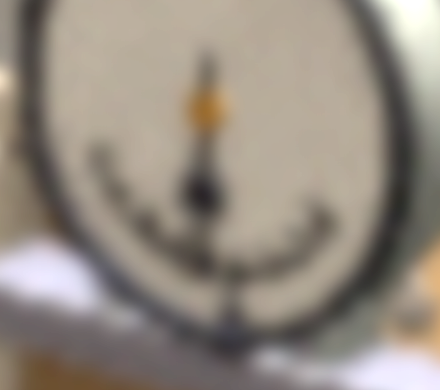

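Run:
```python
from h import *
print(sensors.get_obs()["tool_pos"])
w=vision.read_camera("wrist");cv2.imwrite("pics/w8.png",w)
crop(w,190,90,330,230,5,"pics/w8c.png")
```

```text
[ 0.631  -0.2473  0.2556]
```

View pics/w8c.png

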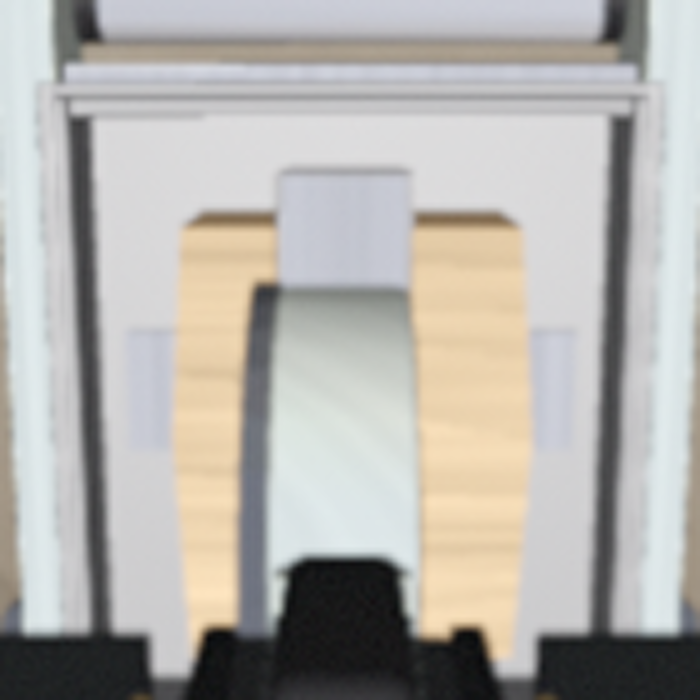

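```bash
python3 - <<'E'
from h import *
def px(c,x0,y0,f): return ((c[0]+.5)/f-.5+x0,(c[1]+.5)/f-.5+y0)
W=lambda c,z:plane("wrist",px(c,190,90,5),z)
e=W((345,170),.163);print("sole end",e,"mid y",e[1]-.0549, "x",e[0]-.0034)
print("ridge L/R",W((172,415),.117),W((533,435),.117))
# joist +y top edge: at tote y +48, z= 117-(40-1.2)*tan33
z=.117-.0388*np.tan(np.radians(33)); m=W((352,226),z); print("joist +y edge",m,"ridge y",m[1]-.040)
r=W((350,88),.079);print("rear rim",r,"bay y",r[1]-.078,"ridge y",r[1]-.070)
# scene: sole ends
print(proj("scene",[.631-.011,-.2493,.209]),proj("scene",[.6325,-.2495,.117]))
E
python3 -c "
from h import *
crop('pics/s7.png',255,110,345,215,7,'pics/s7e.png')"
```

```text
sole end [ 0.635  -0.1913  0.163 ] mid y -0.24619790380463424 x 0.6316037720513529
ridge L/R [ 0.5973 -0.2399  0.117 ] [ 0.6693 -0.2485  0.117 ]
joist +y edge [ 0.6356 -0.207   0.0918] ridge y -0.24697140003074608
rear rim [ 0.6369 -0.1788  0.079 ] bay y -0.25677347082572854 ridge y -0.24877347082572857
[293.6181 147.445 ] [295.1303 181.4721]
```

View pics/s7e.png

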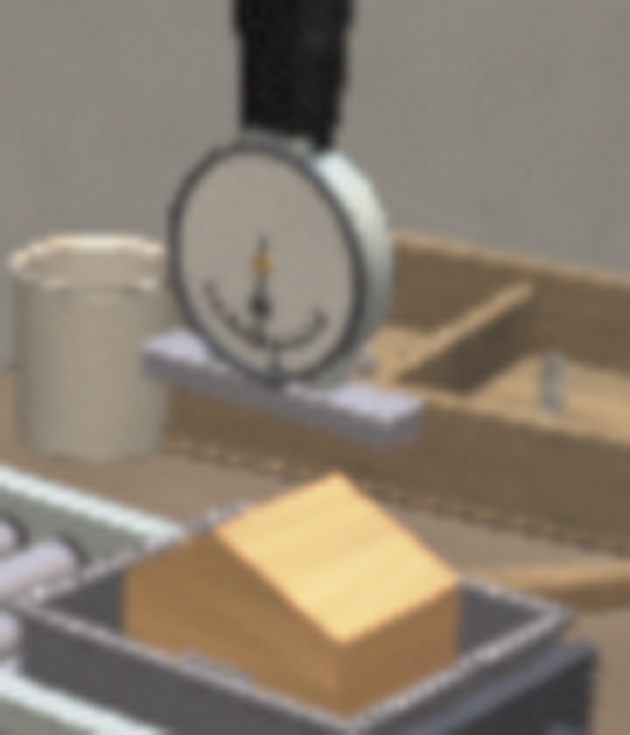

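```bash
python3 -m inch '{"dp":[[0.001,0.002,0.008],[0,0,0.012],[0,0,0.010],[0,0,0.004],[0,0,0.001],[0,0,0]],"turn":[0,0,0,0,0,0]}'
python3 -m inch '{"dp":[[0,0,0.0005],[0,0,0.0005],[0,0,0]],"turn":[0,0,0]}'
```

```text
time_s: 13.88
tool_pos: [0.6321, -0.2494, 0.2209]
tool_rot: [180.0, -0.0, -3.5]
force: [-0.3, 0.9, -2.3]
grip_width: 0.0137
time_s: 14.25
tool_pos: [0.6319, -0.2493, 0.2196]
tool_rot: [180.0, -0.0, -3.5]
force: [-0.2, 0.2, -4.1]
grip_width: 0.0138
```

```bash
python3 -m inch '{"dp":[[0,0,0.0005],[0,0,0.0005],[0,0,0]],"turn":[0,0,0]}'
python3 -m inch '{"dp":[[0,0,0.0005],[0,0,0.0005],[0,0,0]],"turn":[0,0,0]}'
python3 -c "
from h import *
cv2.imwrite('pics/s9.png',vision.read_camera('scene'));crop('pics/s9.png',255,110,345,215,7,'pics/s9c.png')"
```

```text
time_s: 14.62
tool_pos: [0.6318, -0.2493, 0.2184]
tool_rot: [180.0, 0.0, -3.5]
force: [0.3, -0.1, -3.3]
grip_width: 0.0138
time_s: 15.0
tool_pos: [0.6319, -0.2493, 0.2176]
tool_rot: [180.0, -0.0, -3.5]
force: [-0.6, -0.5, -2.4]
grip_width: 0.0136
```

View pics/s9c.png

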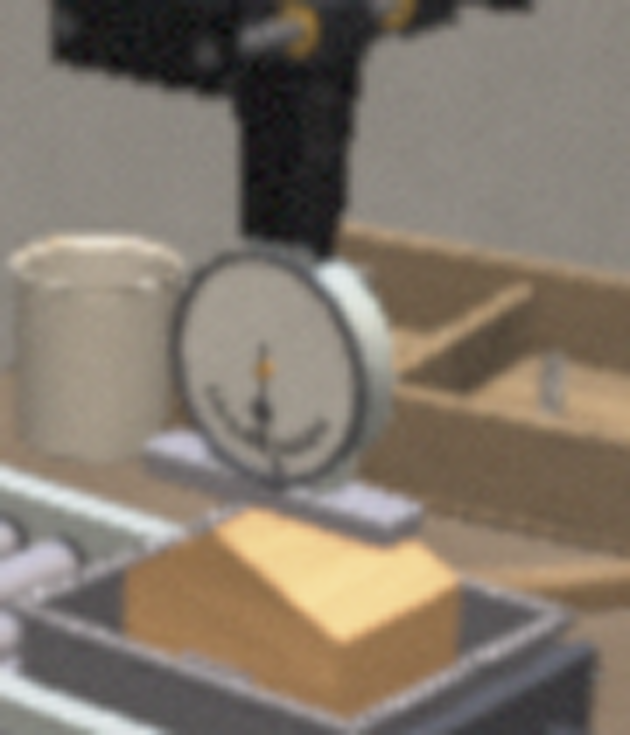

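```bash
python3 -m inch '{"dp":[[0,0,0.0005],[0,0,0]],"turn":[0,0]}'
python3 -m inch '{"dp":[[0,0,0.0005],[0,0,0]],"turn":[0,0]}'
```

```text
time_s: 15.3
tool_pos: [0.632, -0.2493, 0.2175]
tool_rot: [180.0, -0.0, -3.5]
force: [-0.7, 0.1, -1.0]
grip_width: 0.0139
time_s: 15.55
tool_pos: [0.6321, -0.2494, 0.2175]
tool_rot: [180.0, -0.1, -3.5]
force: [-0.9, -0.2, 3.3]
grip_width: 0.0141
```

```bash
python3 -m inch '{"dp":[[0,0,0],[0,0,0],[0,0.0025,0],[0,0.0025,0.0001],[0,0.0025,0.0001],[0,0.0025,0.0002],[0,0,0]],"turn":[0,0,0,0,0,0,0]}' 1 7
python3 -c "
from h import *
cv2.imwrite('pics/s10.png',vision.read_camera('scene'));crop('pics/s10.png',255,110,345,215,7,'pics/s10c.png')"
```

```text
time_s: 16.42
tool_pos: [0.6314, -0.26, 0.2162]
tool_rot: [180.0, -0.0, -3.6]
force: [0.5, -0.5, 5.0]
grip_width: 0.0139
```

View pics/s10c.png

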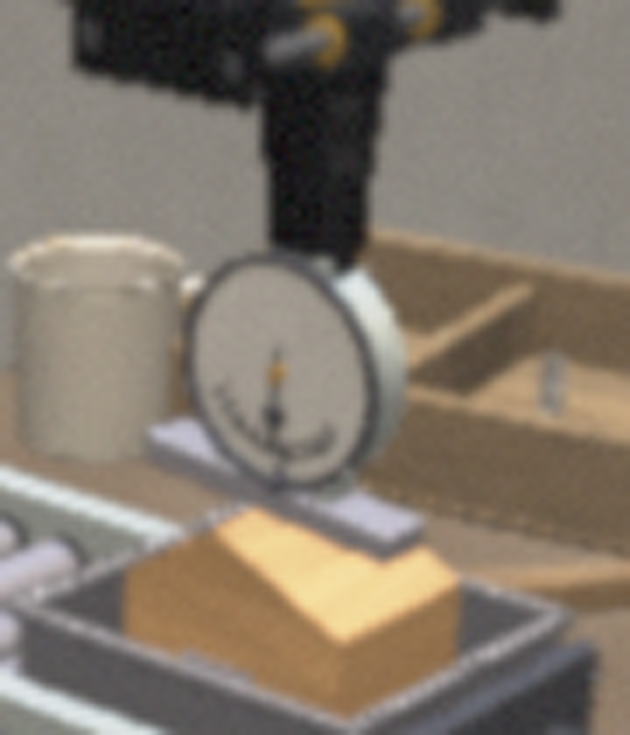

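```bash
python3 -m inch '{"dp":[[0,0.0025,0],[0,0.0025,0.0001],[0,0.0025,0.0002],[0,0.0025,0.0003],[0,0,0],[0,0,0]],"turn":[0,0,0,0,0,0]}'
python3 -c "
from h import *
a=np.clip(np.mean([vision.read_camera('scene').astype(float) for _ in range(4)],0),0,255).astype(np.uint8)
cv2.imwrite('pics/s11.png',a);crop(a,255,110,345,215,7,'pics/s11c.png')"
```

```text
time_s: 17.23
tool_pos: [0.6304, -0.2692, 0.2149]
tool_rot: [-180.0, 0.1, -3.5]
force: [1.2, -0.1, -1.5]
grip_width: 0.014
```

View pics/s11c.png

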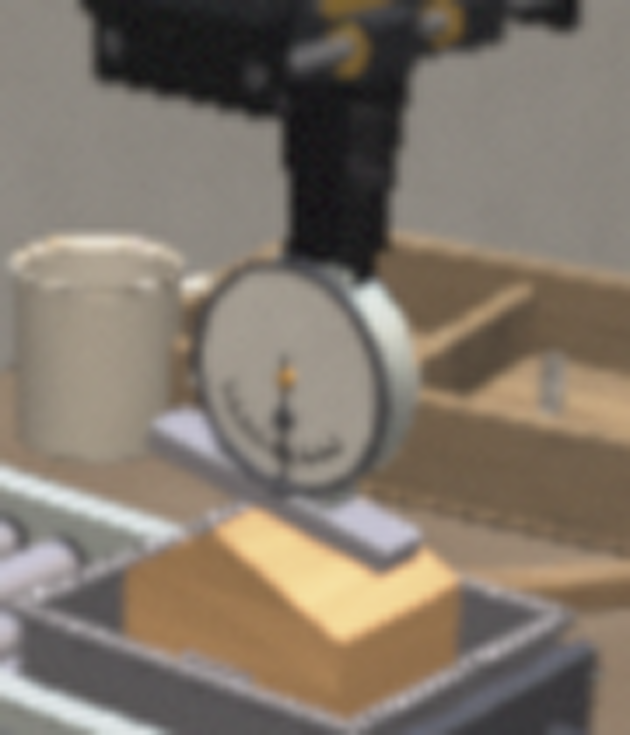

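```bash
python3 -m inch '{"dp":[[0,0,0],[0,0,0],[0,0,0],[0,0,0],[0,0,0],[0,0,0],[0,0,0],[0,0,0]],"turn":[0,0,0,0,0,0,0,0]}'
cat > look.py <<'E'
import sys
from h import *
k=sys.argv[1]
a=np.mean([vision.read_camera('scene').astype(float) for _ in range(8)],0);np.save(f"pics/d{k}.npy",a)
x0,y0,x1,y1=[int(v) for v in sys.argv[2:6]]
b=cv2.resize(a[y0:y1,x0:x1],None,fx=16,fy=16,interpolation=cv2.INTER_CUBIC)
cv2.imwrite(f"pics/d{k}.png",np.clip(1.5*b-60,0,255).astype(np.uint8))
print(sensors.get_obs()["time_s"],sensors.get_obs()["tool_pos"],sensors.get_obs()["force"])
E
python3 look.py 1 278 144 320 182
```

```text
time_s: 18.42
tool_pos: [0.6307, -0.2693, 0.2156]
tool_rot: [180.0, -0.0, -3.5]
force: [-0.8, 0.5, -3.3]
grip_width: 0.0138
18.825 [ 0.6307 -0.2693  0.2156] [ 0.3505  0.0491 -3.0991]
```

View pics/d1.png

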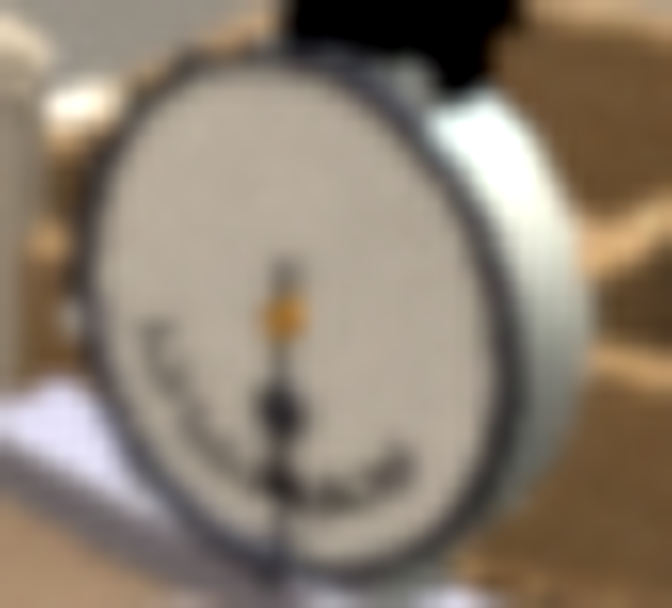

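```bash
cat > meas.py <<'E'
import sys
from h import *
k=sys.argv[1]; hx,hy=float(sys.argv[2]),float(sys.argv[3])
a=np.load(f"pics/d{k}.npy"); 
# hub centroid: orange = red minus blue
y0,x0=int(hy)-4,int(hx)-4; s=a[y0:y0+9,x0:x0+9]; wgt=np.clip(s[...,2]-s[...,0]-35,0,None)
Y,X=np.mgrid[y0:y0+9,x0:x0+9]; H=((wgt*X).sum()/wgt.sum(),(wgt*Y).sum()/wgt.sum()); print("hub",H)
g=a.mean(2); T=sensors.get_obs()["tool_pos"]; c=[T[0],T[1]+.005,T[2]-.045]
for r in range(int(H[1])+2,int(H[1])+19):
    o,P=0,dialangle(H,(H[0],r),ctr=c)[2]
    # plumb column at that row
    lo=proj("scene",P-[0,0,.0]); q=[proj("scene",P-np.array([0,0,t])) for t in np.linspace(0,.05,101)]
    pc=np.interp(r,[v[1] for v in q],[v[0] for v in q])
    xs=np.arange(int(pc)-4,int(pc)+6); row=g[r,xs]; bg=np.percentile(row,75); w=np.clip(bg-15-row,0,None)
    m=(w*xs).sum()/max(w.sum(),1e-9); d=dialangle(H,(m,r),ctr=c)
    print(r,"plumb %.2f dark %.2f wt %d ang %.3f rad %.1fmm"%(pc,m,w.sum(),d[0],d[1]*1e3),np.round(row).astype(int), xs[0])
E
python3 meas.py 1 295 163
```

```text
hub (np.float64(295.38479809976246), np.float64(163.3871733966746))
165 plumb 295.32 dark 295.09 wt 29 ang -0.158 rad 4.4mm [154 154 150 136 114 133 148 152 151 153] 291
166 plumb 295.28 dark 295.00 wt 19 ang -0.120 rad 7.0mm [152 152 152 140 117 138 150 152 153 154] 291
167 plumb 295.24 dark 294.99 wt 31 ang -0.079 rad 9.6mm [149 151 148 134 112 134 150 153 153 153] 291
168 plumb 295.19 dark 294.89 wt 94 ang -0.075 rad 12.2mm [149 151 137 107  88 117 142 151 152 152] 291
169 plumb 295.15 dark 295.02 wt 143 ang -0.028 rad 14.6mm [143 148 133  92  71  94 130 148 152 152] 291
170 plumb 295.11 dark 295.15 wt 137 ang 0.006 rad 17.1mm [139 146 136 102  72  90 128 148 153 153] 291
171 plumb 295.07 dark 294.64 wt 91 ang -0.065 rad 20.1mm [122 132 139 117  90 109 139 150 153 152] 291
172 plumb 295.03 dark 293.79 wt 83 ang -0.161 rad 23.6mm [115 121 131 115  96 124 145 150 150 146] 291
173 plumb 294.98 dark 294.72 wt 77 ang -0.033 rad 25.2mm [139 127 118 116  94  80 109 134 134 136] 290
174 plumb 294.94 dark 295.61 wt 120 ang 0.075 rad 27.1mm [138 142 136 118  94  70  85 111 105 111] 290
175 plumb 294.90 dark 296.81 wt 110 ang 0.200 rad 29.2mm [120 138 144 140 127  96  91 103  99 101] 290
176 plumb 294.86 dark 291.46 wt 28 ang -0.286 rad 37.1mm [ 99 117 133 140 133 110 119 124 126 134] 290
177 plumb 294.82 dark 291.74 wt 78 ang -0.244 rad 39.2mm [ 97  93 104 116 116 105 122 137 144 148] 290
178 plumb 294.77 dark 292.71 wt 91 ang -0.158 rad 40.3mm [101  93  87  89  95  91 110 127 138 136] 290
179 plumb 294.73 dark 294.38 wt 11 ang -0.027 rad 41.1mm [107 104  96  87  79  82  95  99 102 100] 290
180 plumb 294.69 dark 294.36 wt 11 ang -0.023 rad 43.7mm [110 108 105 100  88  91 110 114 111  99] 290
181 plumb 294.65 dark 293.62 wt 61 ang -0.067 rad 47.0mm [129 118 110 108 104 105 118 138 150 141] 290
```

```bash
cp pics/s7.npy pics/d0.npy
python3 - <<'E'
from h import *
for k,hx,hy in [(0,292,147),(1,295,163)]:
    g=np.load(f"pics/d{k}.npy").mean(2)
    print(k)
    for r in range(hy+1,hy+19): print(r-hy, np.round(g[r,hx-6:hx+9]).astype(int))
# px per mm horizontally and plumb slope
P=np.array([.620,-.2477,.209]); print(proj("scene",P),proj("scene",P-[0,0,.031]),proj("scene",P-[0,.010,0]),proj("scene",P-[.003,0,0]))
E
```

```text
0
1 [149 151 151 150 143 122 109 128 146 151 150 151 151 151 150]
2 [148 151 153 150 145 127 109 134 148 150 151 151 150 150 149]
3 [144 151 153 152 145 123 109 137 148 151 151 151 150 149 150]
4 [142 151 152 149 141 115 105 135 149 151 151 151 151 151 150]
5 [134 147 149 147 127  96  93 124 146 150 151 151 152 151 149]
6 [114 137 145 142 116  79  75 107 140 150 150 151 150 145 144]
7 [116 126 131 138 118  87  76 103 140 150 151 151 148 135 127]
8 [123 109 108 131 130 107  97 119 143 151 152 150 145 132 107]
9 [137 114 100 116 119 107 109 135 147 151 148 145 131 118 108]
10 [141 134 114 103  97  95 103 130 139 141 137 133 122 112 119]
11 [132 141 135 120 101  89  88 110 114 122 117 108 108 116 137]
12 [111 131 141 138 123 106  99 103  94 103 111 113 126 138 145]
13 [ 96 108 126 138 139 135 130 118 110 126 137 140 146 147 139]
14 [115 104 104 118 132 140 138 121 112 135 145 147 143 136 118]
15 [142 130 105  98 106 118 125 107  97 118 133 132 119 105  93]
16 [125 122 116 108  92  91  97  92  89  94  99  98  88  86  97]
17 [109 111 113 110 100  96  89  80  80  88 106 110 103 104 113]
18
[... 605 characters left out ...]
96 124 145 150 150 146 136 118 123]
10 [138 139 127 118 116  94  80 109 134 134 136 127 109 102 115]
11 [119 138 142 136 118  94  70  85 111 105 111 119 108 111 127]
12 [103 120 138 144 140 127  96  91 103  99 101 113 125 136 144]
13 [103  99 117 133 140 133 110 119 124 126 134 140 145 148 146]
14 [109  97  93 104 116 116 105 122 137 144 148 148 145 139 127]
15 [109 101  93  87  89  95  91 110 127 138 136 132 122 110  95]
16 [108 107 104  96  87  79  82  95  99 102 100  95  89  90  93]
17 [113 110 108 105 100  88  91 110 114 111  99  94  97 102 109]
18 [136 129 118 110 108 104 105 118 138 150 141 127 121 121 128]
[293.0685 147.3131] [292.6031 159.4957] [296.5177 148.1414] [292.3609 147.6043]
```

```bash
python3 -m inch '{"dp":[[0,0,0],[0,0,0],[0,0,-0.01],[0,0,-0.03],[0,0,-0.015]],"turn":[0,0,0,0,0]}' 1 30; python3 -c "
from h import *
plan([.39,-.40,.265],33,10,7)
print(proj('scene',[.39,-.4,.22]))"
```

```text
time_s: 19.45
tool_pos: [0.6316, -0.2693, 0.2732]
tool_rot: [179.9, -0.2, -3.5]
force: [0.5, 0.3, -3.5]
grip_width: 0.0136
now [ 0.6316 -0.2693  0.2732] -3.5406763792225955 step [-0.0242 -0.0131 -0.0008] turn total (tool z) -36.54067637922259
[[-0.0233, 0.0145, 0.0008], [-0.0247, 0.012, 0.0008], [-0.0258, 0.0093, 0.0008], [-0.0267, 0.0065, 0.0008], [-0.0272, 0.0036, 0.0008], [-0.0275, 0.0007, 0.0008], [-0.0274, -0.0022, 0.0008], [-0.0274, -0.0022, 0.0008], [-0.0274, -0.0022, 0.0008], [-0.0274, -0.0022, 0.0008]]
[-6.09, -6.09, -6.09, -6.09, -6.09, -6.09, 0.0, 0.0, 0.0, 0.0]
[290.7953 187.1303]
```

```bash
python3 -m inch '{"dp":[[-0.010,0.008,0],[-0.026,0.012,0],[-0.033,0.011,0],[-0.034,0.008,0],[-0.034,0.004,0],[-0.034,0.001,0],[-0.034,-0.003,0],[-0.034,-0.003,0]],"turn":[-4,-8,-8,-8,-6,-2.5,0,0]}'
python3 -m inch '{"dp":[[-0.02,-0.002,0],[-0.006,0,0],[0,0,0],[0,0,0],[0,0,0],[0,0,0],[0,0,0],[0,0,0]],"turn":[0,0,0,0,0,0,0,0]}'
python3 -m inch '{"dp":[[0,0,0],[0,0,0],[0,0,0],[0,0,0]],"turn":[0,0,0,0]}'
python3 look.py 2 260 160 310 210
```

```text
time_s: 20.45
tool_pos: [0.4136, -0.3901, 0.271]
tool_rot: [179.9, 0.0, 33.0]
force: [0.2, -0.2, -4.2]
grip_width: 0.0135
time_s: 21.45
tool_pos: [0.3916, -0.4021, 0.2705]
tool_rot: [180.0, 0.0, 33.0]
force: [-0.0, -0.8, -2.7]
grip_width: 0.0138
time_s: 21.95
tool_pos: [0.3916, -0.4022, 0.2705]
tool_rot: [180.0, 0.0, 33.0]
force: [-1.3, 0.1, -3.3]
grip_width: 0.0135
22.35 [ 0.3916 -0.4021  0.2706] [ 0.2356  0.5015 -3.2342]
```

View pics/d2.png

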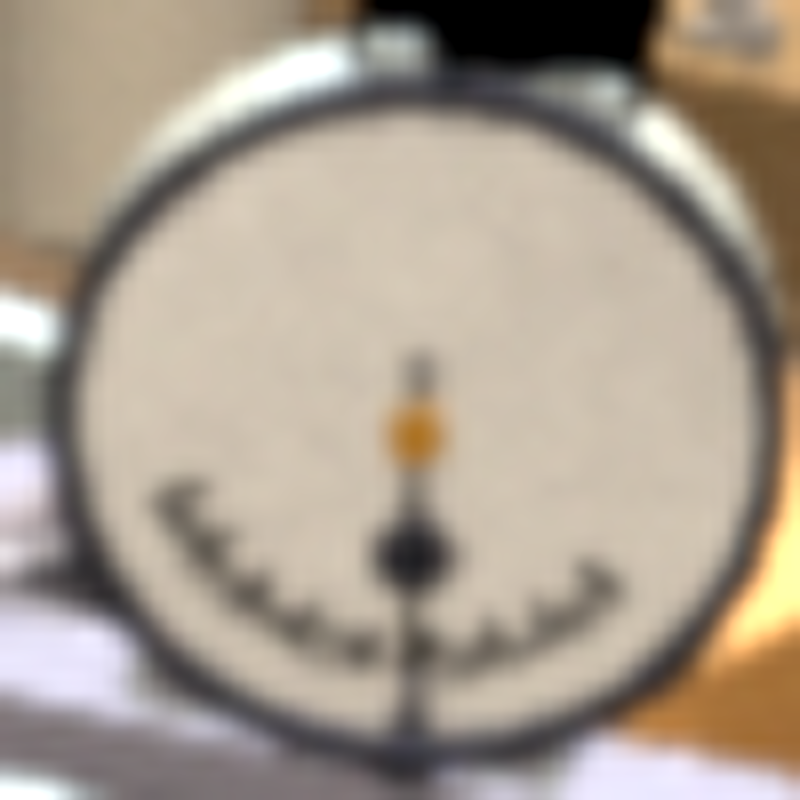

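Run:
```python
from h import *
g=np.load("pics/d2.npy").mean(2); hx=286
for r in range(184,211): 
    row=g[r,hx-7:hx+8]; print(r,np.round(row).astype(int))
for r in list(range(189,198))+list(range(198,209)):
    xs=np.arange(283,289); row=g[r,xs]; bg=max(row[0],row[-1]); w=np.clip(bg-row,0,None); w-=0; print(r,round((w*xs).sum()/w.sum(),2),end="; ")
P=np.array([.384,-.408,.2245]);print(proj("scene",P),proj("scene",P-[0,0,.03]))
```

```text
184 [169 169 169 167 169 163 142 130 154 165 168 169 169 169 168]
185 [169 170 169 170 168 156 139 135 153 166 168 168 168 168 168]
186 [168 168 169 170 164 143 123 122 144 163 169 169 168 168 168]
187 [166 166 168 169 163 139 115 116 136 161 169 169 168 168 170]
188 [169 167 167 169 165 146 123 123 146 163 169 169 169 169 169]
189 [170 170 168 168 166 156 129 133 156 165 170 170 170 170 169]
190 [170 169 169 167 167 158 129 135 159 167 169 170 171 170 169]
191 [168 168 167 168 167 152 119 127 156 167 168 169 169 169 168]
192 [169 169 169 168 158 135 103 107 140 162 168 168 169 170 170]
193 [170 170 170 162 134 100  78  82 110 148 165 168 169 169 170]
194 [170 170 171 160 117  79  67  67  89 131 159 169 170 169 169]
195 [169 170 171 160 122  81  67  70  94 135 161 169 170 169 168]
196 [165 166 168 164 142 110  84  93 122 153 167 171 169 167 164]
197 [148 159 165 166 161 145 114 126 152 164 168 166 168 162 146]
198 [121 145 158 160 160 152 120 138 159 166 164 150 159 157 130]
199 [116 127 133 133 135 142 110 114 139 156 150 125 135 146 124]
200 [128 128 118 104 118 133 100  90 116 131
[... 257 characters left out ...]
150 161 163 162 161 155 143]
205 [106 115 125 134 134 113  92 105 133 141 139 135 131 118 103]
206 [ 87  87  90  96  99  93  89  93 100 103 100  96  91  84  83]
207 [108 101  95  88  78  76  76  80  90  98  98  96  93  96 104]
208 [120 116 113 108  96  82  79  88 117 135 138 144 144 139 137]
209 [120 119 120 120 115 107 102 106 123 139 152 167 173 168 163]
210 [119 120 120 120 120 118 117 119 122 127 134 141 144 144 150]
189 285.5; 190 285.45; 191 285.4; 192 285.38; 193 285.28; 194 285.29; 195 285.28; 196 285.26; 197 285.3; 198 285.17; 199 285.13; 200 285.44; 201 285.97; 202 286.01; 203 285.55; 204 285.21; 205 285.08; 206 284.95; 207 284.7; 208 284.78; [292.6197 186.9119] [291.9979 201.921 ]
```

```bash
python3 -c "
from h import *
plan([.631,-.27,.268],-3.5,9,6)"
```

```text
now [ 0.3916 -0.4021  0.2706] 32.959896299640775 step [ 0.0266  0.0147 -0.0003] turn total (tool z) 36.459896299640775
[[0.0303, 0.0022, 0.0003], [0.0304, -0.0006, 0.0003], [0.0302, -0.0034, 0.0003], [0.0298, -0.0061, 0.0003], [0.0291, -0.0088, 0.0003], [0.0282, -0.0114, 0.0003], [0.027, -0.0139, 0.0003], [0.0257, -0.0163, 0.0003], [0.0257, -0.0163, 0.0003]]
[5.21, 5.21, 5.21, 5.21, 5.21, 5.21, 5.21, 0.0, 0.0]
```

```bash
python3 -m inch '{"dp":[[0.015,0.001,0],[0.030,-0.0005,0],[0.034,-0.004,0],[0.034,-0.008,0],[0.034,-0.011,0],[0.034,-0.014,0],[0.030,-0.015,0],[0.025,-0.016,0]],"turn":[3,6,6,6,6,5,4.5,0]}'
python3 -m inch '{"dp":[[0.012,-0.010,0],[0.006,-0.004,0],[0,0,0],[0,0,0]],"turn":[0,0,0,0]}'
python3 -c "
from h import *
plan([.631,-.27,.222],-3.5,1,6)"
```

```text
time_s: 23.35
tool_pos: [0.6099, -0.2781, 0.2702]
tool_rot: [-180.0, 0.0, -3.6]
force: [-0.2, -1.0, -3.5]
grip_width: 0.0139
time_s: 23.85
tool_pos: [0.6268, -0.2673, 0.2707]
tool_rot: [179.9, 0.0, -3.7]
force: [-0.2, -0.6, -3.5]
grip_width: 0.0139
now [ 0.6268 -0.2673  0.2707] -3.6506204287320516 step [ 0.0042 -0.0027 -0.0487] turn total (tool z) -0.15062042873205428
[[0.0044, 0.0025, 0.0487]]
[-0.15]
```

```bash
python3 -m inch '{"dp":[[0.004,0.002,0.010],[0,0,0.020],[0,0,0.013],[0,0,0.005],[0,0,0.002],[0,0,0]],"turn":[0,0,0,0,0,0]}' 1 25
python3 -m inch '{"dp":[[0,0,0.001],[0,0,0.001],[0,0,0]],"turn":[0,0,0]}'
```

```text
time_s: 24.6
tool_pos: [0.6318, -0.2681, 0.2209]
tool_rot: [180.0, -0.0, -3.5]
force: [0.5, -0.5, -3.6]
grip_width: 0.0135
time_s: 24.98
tool_pos: [0.6315, -0.2681, 0.2186]
tool_rot: [180.0, -0.0, -3.5]
force: [-0.4, -0.3, -3.9]
grip_width: 0.0136
```

```bash
python3 -m inch '{"dp":[[0,0,0.0005],[0,0,0.0005],[0,0,0]],"turn":[0,0,0]}'
python3 -c "
from h import *
w=vision.read_camera('wrist');cv2.imwrite('pics/w12.png',w);crop(w,190,90,330,230,5,'pics/w12c.png')
s=vision.read_camera('scene');cv2.imwrite('pics/s12.png',s);crop(s,255,110,345,215,7,'pics/s12c.png')"
```

```text
time_s: 25.35
tool_pos: [0.6315, -0.2681, 0.2175]
tool_rot: [180.0, 0.0, -3.5]
force: [-0.2, 0.6, -2.9]
grip_width: 0.0142
```

View pics/w12c.png

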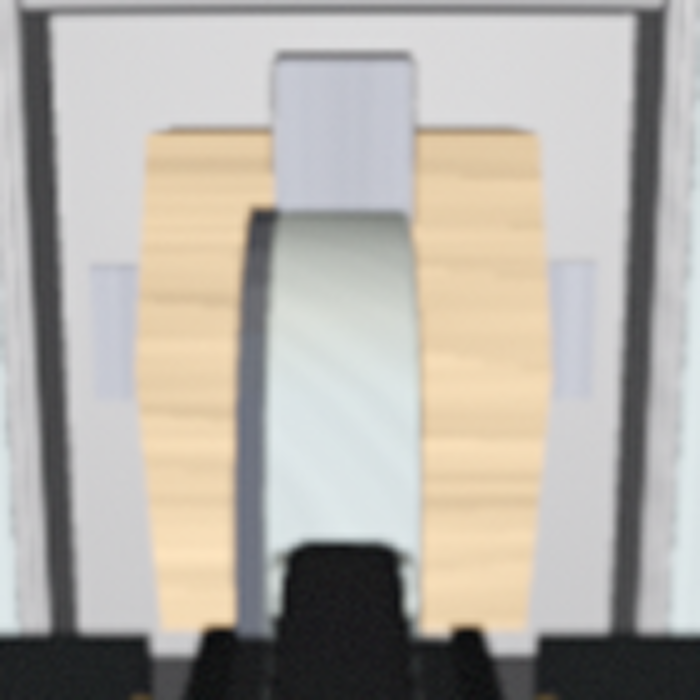

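View pics/s12c.png

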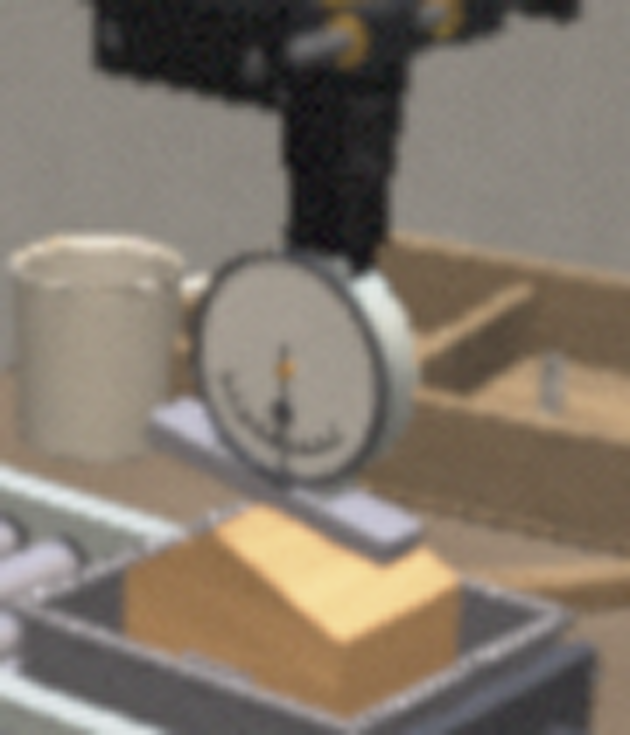

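Run:
```python
from h import *
def px(c,x0,y0,f): return ((c[0]+.5)/f-.5+x0,(c[1]+.5)/f-.5+y0)
W=lambda c,z:plane("wrist",px(c,190,90,5),z)
e=W((343,54),.1365);print("sole top +y end",e,"mid sole y",e[1]+.008*0.17-.055*np.cos(.17))
print("ridge L/R",W((136,360),.117),W((551,362),.117))
z=.117-.0388*np.tan(np.radians(33)); m=W((344,132),z); print("joist +y edge",m,"ridge y",m[1]-.040)
r=W((340,12),.079); print("rear rim inner?",r)
```

```text
sole top +y end [ 0.6363 -0.1939  0.1365] mid sole y -0.24672842782226861
ridge L/R [ 0.5973 -0.2426  0.117 ] [ 0.6692 -0.2474  0.117 ]
joist +y edge [ 0.6357 -0.2071  0.0918] ridge y -0.247051679301742
rear rim inner? [ 0.6363 -0.1853  0.079 ]
```

```bash
python3 -m inch '{"dp":[[0,0.001,0.0005],[0,0,0.0005],[0,0,0]],"turn":[0,0,0]}'
python3 -m inch '{"dp":[[0,0,0.0005],[0,0,0]],"turn":[0,0]}'
```

```text
time_s: 25.82
tool_pos: [0.6314, -0.2691, 0.2164]
tool_rot: [180.0, 0.0, -3.5]
force: [0.4, 0.5, -3.1]
grip_width: 0.014
time_s: 26.08
tool_pos: [0.6314, -0.2691, 0.216]
tool_rot: [180.0, 0.0, -3.5]
force: [0.4, -0.8, -3.3]
grip_width: 0.0137
```

```bash
python3 -m inch '{"dp":[[0,0,0.0005],[0,0,0]],"turn":[0,0]}'
python3 -m inch '{"dp":[[0,0,0.0005],[0,0,0]],"turn":[0,0]}'
```

```text
time_s: 26.32
tool_pos: [0.6314, -0.2691, 0.2155]
tool_rot: [180.0, 0.0, -3.5]
force: [-0.3, 0.4, -4.8]
grip_width: 0.0138
time_s: 26.58
tool_pos: [0.6315, -0.2691, 0.215]
tool_rot: [180.0, -0.0, -3.5]
force: [0.3, 0.0, -3.7]
grip_width: 0.0136
```

```bash
python3 -m inch '{"dp":[[0,0,0.0005],[0,0,0]],"turn":[0,0]}'
python3 -m inch '{"dp":[[0,0,0.0005],[0,0,0]],"turn":[0,0]}'
python3 -c "
from h import *
s=vision.read_camera('scene');cv2.imwrite('pics/s13.png',s);crop(s,255,110,345,215,7,'pics/s13c.png')"
```

```text
time_s: 26.82
tool_pos: [0.6315, -0.2691, 0.2149]
tool_rot: [180.0, -0.0, -3.5]
force: [-0.3, 0.2, -1.2]
grip_width: 0.014
time_s: 27.08
tool_pos: [0.6316, -0.2692, 0.2148]
tool_rot: [180.0, -0.0, -3.5]
force: [-0.7, -1.2, 0.6]
grip_width: 0.0137
```

View pics/s13c.png

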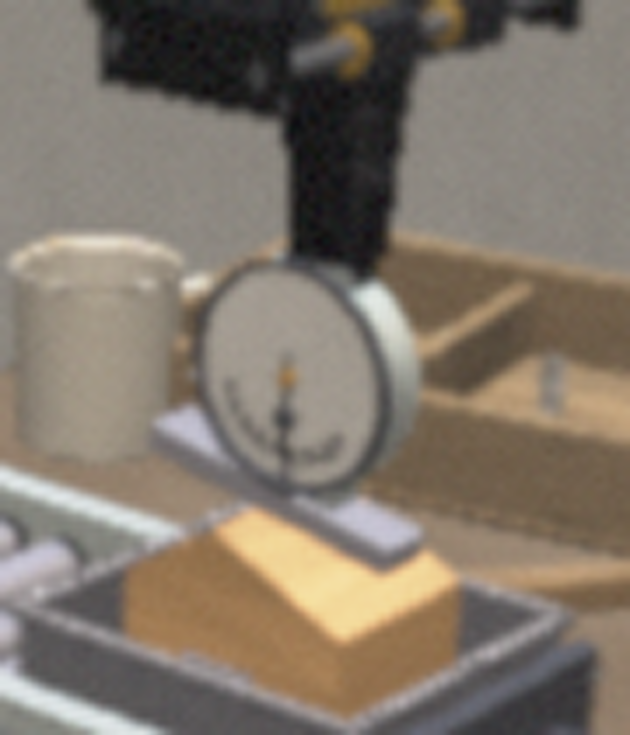

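```bash
python3 -m inch '{"dp":[[0,0,0],[0,0,0],[0,0.0006,0],[0,0.0006,0.0001],[0,0,0],[0,0,0],[0,0,0],[0,0,0]],"turn":[0,0,0,0,0,0,0,0]}' 1 8
python3 -m inch '{"dp":[[0,0,0],[0,0,0],[0,0,0],[0,0,0],[0,0,0],[0,0,0],[0,0,0],[0,0,0]],"turn":[0,0,0,0,0,0,0,0]}' 1 15
python3 look.py 3 278 144 320 182
python3 - <<'E'
from h import *
for k in (1,3):
    g=np.load(f"pics/d{k}.npy").mean(2)
    for r in range(161,183): print(r,np.round(g[r,290:302]).astype(int))
E
```

```text
time_s: 28.12
tool_pos: [0.6317, -0.2706, 0.2144]
tool_rot: [180.0, -0.1, -3.6]
force: [-0.7, -0.0, 5.2]
grip_width: 0.0136
time_s: 29.12
tool_pos: [0.6317, -0.2705, 0.2144]
tool_rot: [180.0, -0.1, -3.6]
force: [-0.4, -0.5, 4.9]
grip_width: 0.0141
29.525 [ 0.6317 -0.2705  0.2144] [-1.1637 -1.1398  5.0628]
161 [153 153 153 150 142 117 125 144 150 151 151 152]
162 [153 153 152 150 139 114 125 145 151 151 152 152]
163 [152 153 152 146 128 110 124 146 152 152 153 152]
164 [152 153 153 148 130 110 121 145 152 151 153 152]
165 [152 154 154 150 136 114 133 148 152 151 153 153]
166 [147 152 152 152 140 117 138 150 152 153 154 153]
167 [144 149 151 148 134 112 134 150 153 153 153 152]
168 [139 149 151 137 107  88 117 142 151 152 152 152]
169 [126 143 148 133  92  71  94 130 148 152 152 153]
170 [120 139 146 136 102  72  90 128 148 153 153 151]
171 [116 122 132 139 117  90 109 139 150 153 152 148]
172 [127 115 121 131 115  96 124 145 150 150 146 136]
173 [139 127 118 116  94  80 109 134 134 136 127 109]
174 [138 142 136 118  94  70  85 111 105 111 119 108]
175 [120 138 144 140 127  96  91 103 
[... 882 characters left out ...]
70 [119 137 146 142 114  78  76 110 142 152 152 153]
171 [129 121 122 136 125  88  89 121 146 153 153 150]
172 [139 111 103 129 126  99 115 140 151 152 148 141]
173 [143 124 109 116 101  91 124 143 146 143 132 117]
174 [138 139 129 122  99  80 101 120 124 118 110  94]
175 [121 137 142 141 128  92  83  97 105 103 102  98]
176 [104 118 133 142 133 101  98 114 123 127 135 138]
177 [105  97 107 120 115  97 114 135 144 146 150 150]
178 [105  96  87  90  90  87 108 132 142 142 142 139]
179 [107 104  96  86  80  84  90 100 107 108 107 105]
180 [109 108 107 100  89  81  89 104 103  92  91  99]
181 [126 118 111 108 102  99 116 145 143 127 117 117]
182 [163 151 132 116 110 109 115 133 142 148 141 139]
```

View pics/d3.png

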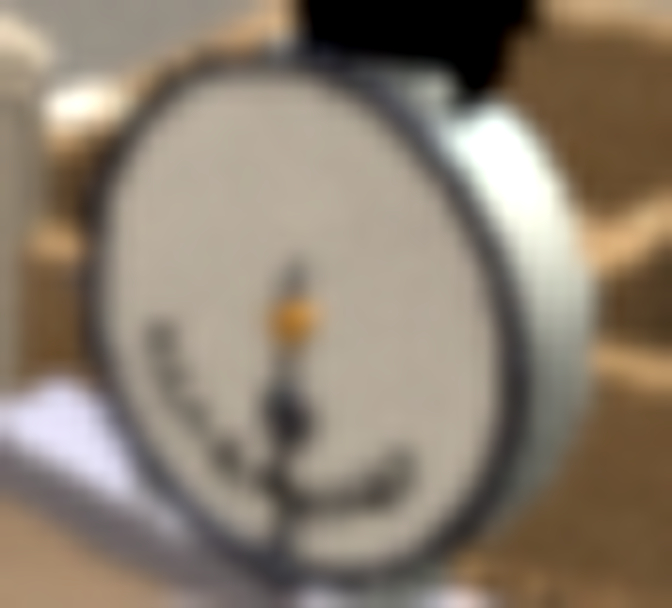

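```bash
python3 -m inch '{"dp":[[0,0,-0.0005],[0,0,0],[0,0,0],[0,0,0]],"turn":[0,0,0,0]}'
```

```text
time_s: 30.02
tool_pos: [0.6316, -0.2704, 0.2145]
tool_rot: [180.0, -0.0, -3.5]
force: [0.6, -1.2, 3.8]
grip_width: 0.0139
```

```bash
python3 -m inch '{"dp":[[0,0,-0.0005],[0,0,0],[0,0,0],[0,0,0]],"turn":[0,0,0,0]}'
```

```text
time_s: 30.52
tool_pos: [0.6314, -0.2702, 0.2146]
tool_rot: [-180.0, 0.0, -3.5]
force: [1.7, -1.6, -0.2]
grip_width: 0.0138
```

```bash
python3 -m inch '{"dp":[[0,0,0],[0,0,0],[0,0,0],[0,0,0],[0,0,0],[0,0,0],[0,0,0],[0,0,0]],"turn":[0,0,0,0,0,0,0,0]}'
python3 look.py 4 278 144 320 182
python3 - <<'E'
from h import *
g=np.load("pics/d4.npy").mean(2)
for r in range(161,183): print(r,np.round(g[r,290:302]).astype(int))
a=np.load("pics/d4.npy").astype(np.uint8);crop(a,255,110,345,215,7,'pics/d4s.png')
w=vision.read_camera('wrist');cv2.imwrite('pics/w14.png',w);crop(w,170,70,350,250,4,'pics/w14c.png')
t=vision.read_camera('top');cv2.imwrite('pics/t14.png',t);crop(t,100,95,400,255,2.6,'pics/t14c.png')
E
```

```text
time_s: 31.52
tool_pos: [0.6311, -0.2701, 0.2147]
tool_rot: [-180.0, 0.0, -3.5]
force: [0.6, -0.7, -2.0]
grip_width: 0.0136
31.925 [ 0.6312 -0.2701  0.2147] [-0.1517 -0.2067 -3.4004]
161 [154 154 152 151 146 130 130 144 150 151 151 152]
162 [153 153 152 150 143 123 128 145 151 153 152 152]
163 [152 153 152 149 138 118 127 145 152 153 152 152]
164 [153 154 152 149 133 113 117 139 151 151 153 152]
165 [153 154 154 151 140 116 118 140 150 152 152 152]
166 [150 153 153 151 141 112 123 145 152 153 153 153]
167 [146 150 154 150 137 111 130 148 152 153 153 153]
168 [139 149 152 144 119  97 120 142 151 153 153 153]
169 [124 143 150 133  98  77  97 127 146 152 153 152]
170 [114 138 146 136 102  74  90 126 147 153 153 153]
171 [120 125 133 139 118  90 110 140 151 154 153 151]
172 [129 116 121 132 115  96 126 147 152 153 150 146]
173 [141 128 120 116  93  84 117 140 143 144 141 141]
174 [140 142 135 120  94  72  89 112 113 119 122 117]
175 [124 140 145 140 126  89  84  98  97 100 107 113]
176 [104 118 134 142 134 104 109 121 124 126 136 141]
177 [100  96 106 120 118 102 120 139 146 146 151 149]
178 [104  95  87  90  90  90 109 133 141 142 142 134]
179 [108 105  96  82  79  84  89 101 106 107 105  99]
180 [109 108 104  92  83  83  91 108 103  92  90  93]
181 [123 114 109 105 101  98 119 147 144 129 117 112]
182 [158 145 130 118 110 108 116 131 144 150 143 140]
```

View pics/d4.png

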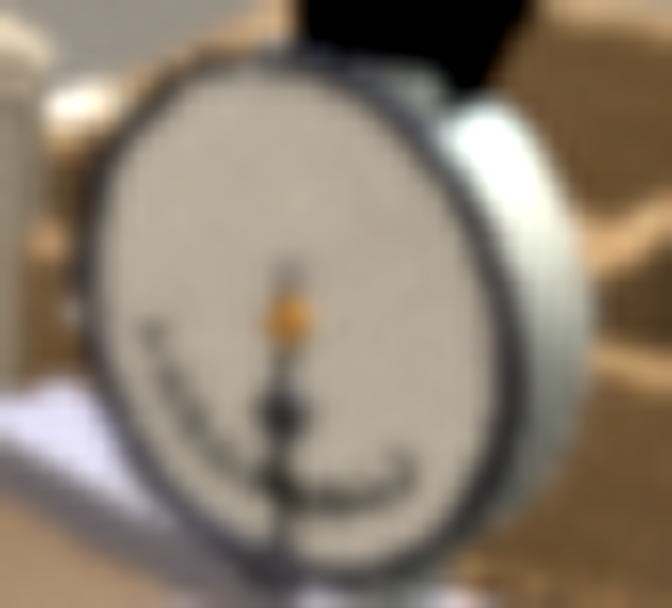

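View pics/d4s.png

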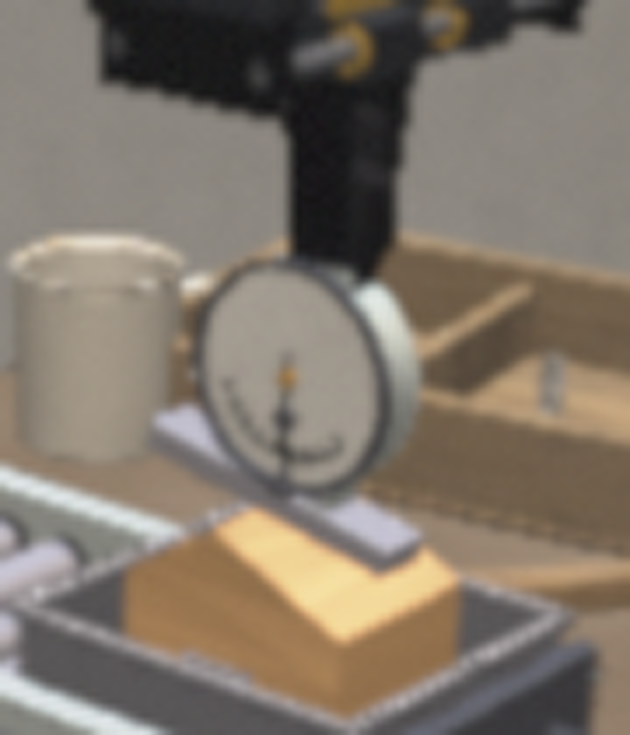

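View pics/w14c.png

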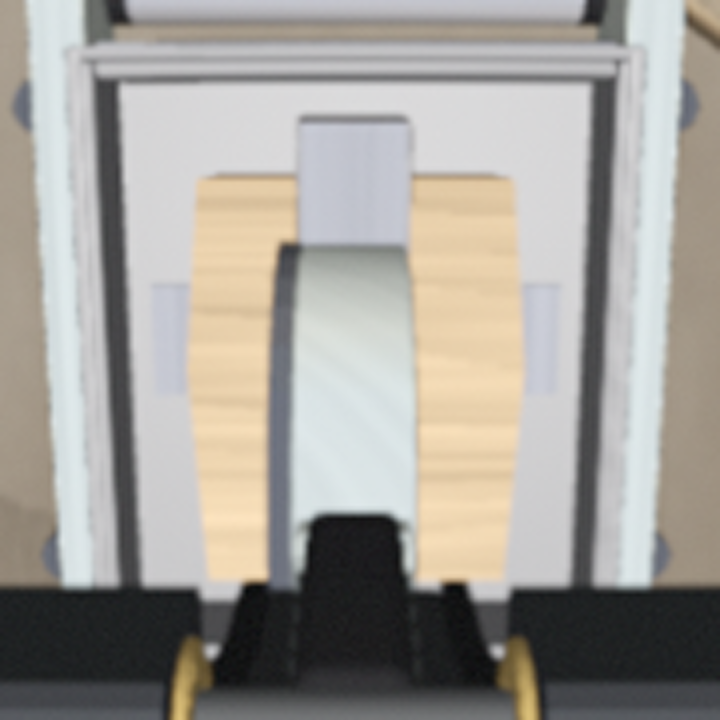

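View pics/t14c.png

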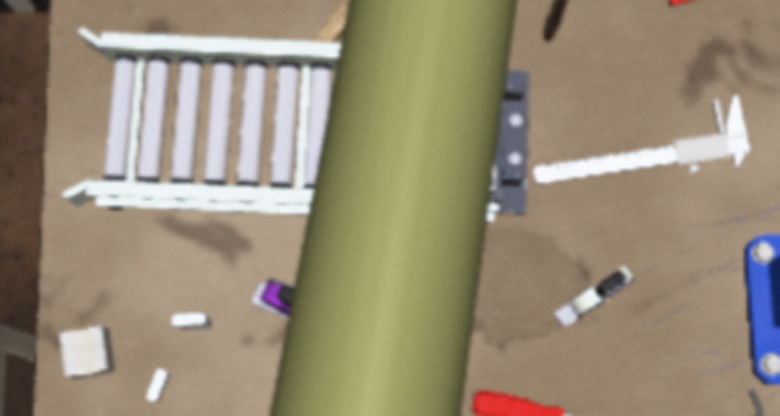

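```bash
python3 -m inch '{"dp":[[0,0.0003,0.0005],[0,0,0],[0,0,0],[0,0,0],[0,0,0],[0,0,0],[0,0,0],[0,0,0]],"turn":[0,0,0,0,0,0,0,0]}'
python3 -m inch '{"dp":[[0,0,0],[0,0,0],[0,0,0],[0,0,0]],"turn":[0,0,0,0]}'
```

```text
time_s: 33.02
tool_pos: [0.6314, -0.2705, 0.2145]
tool_rot: [-180.0, 0.0, -3.5]
force: [-1.2, 1.1, -0.9]
grip_width: 0.0138
time_s: 33.52
tool_pos: [0.6314, -0.2705, 0.2145]
tool_rot: [180.0, -0.0, -3.5]
force: [-1.8, 1.5, 0.2]
grip_width: 0.0139
```

```bash
python3 -m inch '{"dp":[[0,0,0],[0,0,0],[0,0,0],[0,0,0],[0,0,0],[0,0,0],[0,0,0],[0,0,0]],"turn":[0,0,0,0,0,0,0,0]}'
python3 look.py 5 278 144 320 182
python3 - <<'E'
from h import *
for k,y0 in ((1,0),(4,0),(5,0)):
    g=np.load(f"pics/d{k}.npy").mean(2)
    def cen(r,lo,hi):
        xs=np.arange(lo,hi+1);v=g[r,xs];w=np.clip(150-v,0,None) if r<172 else np.clip(min(v[0],v[-1])-v,0,None); return (w*xs).sum()/w.sum()
    print(k,"pointer",[round(cen(r,293,298),2) for r in range(164,171)],"tooth",[round(cen(r,293,297),2) for r in (175,176,177)])
g=np.load("pics/d5.npy").mean(2)
for r in range(173,181): print(r,np.round(g[r,290:302]).astype(int))
E
```

```text
time_s: 34.52
tool_pos: [0.6314, -0.2705, 0.2145]
tool_rot: [180.0, -0.0, -3.5]
force: [-0.9, 1.4, -0.1]
grip_width: 0.0141
34.925 [ 0.6314 -0.2706  0.2145] [-1.9002  0.8434  0.9957]
1 pointer [np.float64(295.14), np.float64(295.1), np.float64(295.04), np.float64(294.94), np.float64(294.86), np.float64(295.04), np.float64(295.15)] tooth [np.float64(295.65), np.float64(295.27), np.float64(294.95)]
4 pointer [np.float64(295.36), np.float64(295.48), np.float64(295.34), np.float64(295.14), np.float64(295.03), np.float64(295.12), np.float64(295.19)] tooth [np.float64(295.61), np.float64(295.42), np.float64(294.92)]
5 pointer [np.float64(295.41), np.float64(295.46), np.float64(295.43), np.float64(295.34), np.float64(295.22), np.float64(295.31), np.float64(295.38)] tooth [np.float64(295.5), np.float64(295.49), np.float64(294.98)]
173 [141 126 112 114 100  94 128 145 146 146 137 125]
174 [140 140 127 115  95  78 106 122 122 126 127 112]
175 [124 138 142 139 126  91  91 108 111 104 110 113]
176 [104 119 133 142 135 103 103 119 124 119 133 142]
177 [ 99  96 107 120 120 105 121 139 144 144 150 150]
178 [104  96  88  93  96  93 111 132 141 142 142 138]
179 [108 104  97  86  82  87  90 101 108 109 106 102]
180 [110 108 105  96  87  83  90 104 100  90  90  95]
```

View pics/d5.png

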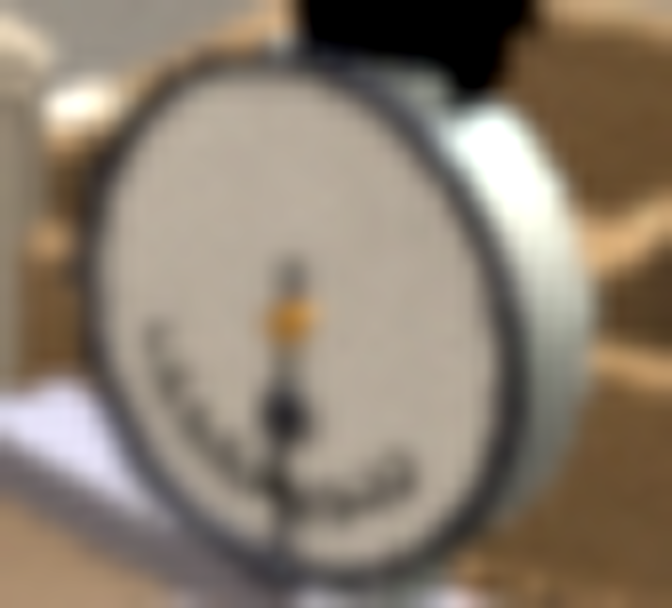

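Run:
```python
from h import *
o=sensors.get_obs();print(o["time_s"],o["force"],o["joint_velocities"])
def px(c,x0,y0,f): return ((c[0]+.5)/f-.5+x0,(c[1]+.5)/f-.5+y0)
W=lambda c,z:plane("wrist",px(c,170,70,4),z)
r=W((350,47),.079);print("rear rim",r,"bay y implied",r[1]-.078)
e=W((354,117),.1345);print("sole end",e, "mid",e[1]-.055*np.cos(.18)+.0015)
z=.117-.0388*np.tan(np.radians(33)); m=W((354,178),z); print("ridge y",m[1]-.040)
env.sign_off()
```

```text
34.925 [-1.9002  0.8434  0.9957] [ 0.0643 -0.0317  0.0468  0.0157 -0.0176  0.0083  0.0757]
rear rim [ 0.6363 -0.1784  0.079 ] bay y implied -0.2563695153479269
sole end [ 0.6362 -0.1953  0.1345] mid -0.24788154933878742
ridge y -0.24778058256754293
the job is handed in; nothing more can be done
```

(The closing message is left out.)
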